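# Change worn valve lifters for new ones from the tipping case

## Robot

A 6-joint arm with a two-finger parallel gripper is mounted at the origin on the work surface. World frame = base frame: x ahead of the robot, y to its left, z up, the work surface at z = 0. Lengths are in mm, angles in rad, forces in N, time in s.
With the tool pointing down it reaches from about 400 to 925 mm from the base axis. Payload 12.5 kg.
Tool frame: the origin (TCP) lies on the centre line of the jaws, within the pads' length; the fingertips stand 14 mm ahead of it and the grasp point (between the pads) lies 5 mm behind it; z points along the fingers, x is the direction in which the jaws open and shut, and the axes are right-handed (so a half turn about z gives the same grasp; the last joint's range is limited). The gripper opens to 95 mm and grips with 3 to 60 N. Pads are 20 mm wide; open, the fingers measure 119 mm over their backs; the gripper's body (75 mm by 180 mm) begins 59 mm behind the grasp point.
Start: joints at [-1.429, 0.491, 1.559, -0, 1.092, -0.106], TCP at [153.317, -605.92, 228.661] pointing down, gripper open.
Joint ranges: [-3.1, 3.1], [-0.84, 2.19], [0.05, 2.79], [-1.13, 4.28], [0.06, 2.93], [-2.69, 2.69]. Speed limits (rad/s): [2.22, 2.22, 2.79, 3.14, 3.14, 3.14].

## Interface

Orientations are given as [roll, pitch, yaw] about the fixed x, y, z axes, in that order (R = Rz(yaw) Ry(pitch) Rx(roll)).
In Python, from cell import state, read_camera, job_done gives the robot as it stands.
- The arm moves only by the shell command python3 -m handwheel 'ROWS'. ROWS is JSON, a list of rows, each an object of numbers: "hand": the finger opening in m, from 0 to 0.0951; "x", "y", "z": the shift along the world's x, y, z in m; "spin": the turn about the world's z in units of 5 degrees (1.0 is 5 degrees). In form: [{"hand": .., "x": .., "y": .., "z": .., "spin": ..}, ...]. A call has 1 to 20 rows; each row is the pose to reach, as a shift and turn from the pose commanded when the call began; what a row does not reach only later rows make up. A row lasts 1/12 s, in which the tool goes at most 41.7 mm and 7.16 degrees, less where a joint would pass 70% of its speed; a pose out of reach is approached as far as the arm can. A call with a gripper value outside its range is refused whole. The fingers move at their own pace and stop on an object; the grip force is fixed at half the most. Time passes only in rows, so rows that repeat a pose let the fingers close. It gives the time, the measured TCP pose, the force and the opening at its end, in the units of the state.
- state(): the state, without advancing time (a new reading comes with each control period).
- read_camera(name): name is "scene" or "top" or "wrist"; returns a dict with "img" (480x640x3 uint8, red, green, blue), "fx", "fy", "cx", "cy" (pixels), "T" (4x4, takes a point from camera to world coordinates). Camera axes: x right, y down, z forward; pixel columns grow to the right and rows downward; lengths in mm; the calibration is good to about 2 mm. A picture is of the moment at which its call begins. There is no depth.
- job_done(): hands the job in, once; it reports no verdict.
The state is a dict: "t": time; "joints": joint angles; "qvel": joint speeds; "tau": joint torques, N m; "eef_pos": TCP position; "tcp_rot": TCP orientation; "ft_force": force on the tool from outside, world axes, zero at the start; "moment": the same for the moment, N m; "opening": opening from 0.0 (shut) to 1.0 (fully open).
Only numpy, scipy, OpenCV 4.12 (cv2) and the standard library are available. Lean on these libraries where they do the work, as an engineer would, in place of code of your own. Each camera call takes 0.05 s, during which the arm holds its last target. There are 200 camera calls.

## Task

First swap the two pans, so that the blue clean pan stands on the yellow-edged spot under the tipping case and the red scrap pan stands on the white-edged spot, and only then swing the case's lid fully back past its detent and tip the case right over with the crank peg, so that all the new steel lifters end up in the blue pan. Set the case back upright with the lid still back, then shut the lid; put every worn brown lifter into the red pan, at any time; both pans must finish standing centred on those spots. Never tip the case before its lid is fully back, and leave the bottle, can, ring and fixture block alone.

Things in the scene. Friction and masses are not known exactly. Their poses are not given: they have to be found in the camera images.
- stand: blue fixed stand of the tipping parts case, 150 mm tall. Origin on the bench directly below the pivot; its own -x points to the pouring side (towards the yellow-edged spot), +x to the lid's hinge side, +y to the side where the red crank peg of the case sticks out, -y to the side where the black lid peg sticks out. Base plate from x = -20 to 100 mm, y = -85 to 85 mm, 12 mm thick; uprights at y = -58 and 58 mm, x = -12 to 12 mm
- case (a joint): tipping angle of the case about its pivot, rad: 0 upright (it rests there by its weight), 2.2 fully tipped, mouth down towards the stand's -x (hard stop). Pivot axis: parallel to the stand's y, through point case_pivot. With the lid fully open the case is still heavier towards 0 until somewhere between 0.7 and 1.2 rad tipped, then it falls over to the tipped side and stays; moving it takes under 8 N at the crank peg
- case_pivot (a point): middle of the pivot axis, 130 mm above the bench, at the front lower edge of the case. The case is an open steel box, inside 79 mm long (stand's x from 0 to 79 mm), 76 mm wide, 52 mm deep, its floor level with the pivot when upright; the front wall leans out 15 degrees as a chute and its lip is 54 mm from the pivot
- crank_grip (a point): middle of the red grip of the crank peg, a round peg 16 mm in diameter and 55 mm long, parallel to the pivot axis, fixed to the case: when upright it lies 50 mm behind (+x) and 60 mm above the pivot and 115 mm to the stand's +y side; it moves on a 78 mm arc about the pivot as the case is tipped
- lid (a joint): opening angle of the yellow lid relative to the case, rad: 0 shut, 2.1 fully back (stop). An over-centre spring acts as its detent: below about 1.6 rad it springs shut, past that it snaps back to 2.1 and stays there, even while the case is tipped. It takes under 5 N at the lid peg
- lid_hinge (a point): middle of the lid's hinge axis (parallel to the stand's y), at the top rear edge of the case, 83 mm behind and 55 mm above the pivot when the case is upright. The lid is a plate 104 mm long, 88 mm wide, 5 mm thick
- lid_grip (a point): middle of the black grip of the lid peg, a round peg 14 mm in diameter and 50 mm long, parallel to the hinge axis, fixed near the lid's front edge: 85 mm from the hinge axis, 100 mm to the stand's -y side, level with the hinge when shut; it moves on an 85 mm arc about the hinge, up and over to the rear, as the lid opens
- pour_spot: grey marked square 150 mm wide with a yellow edge, flat on the bench below the case's mouth (centre 95 mm in front of the pivot); origin at its centre, axes parallel to the stand's
- side_spot: grey marked square 150 mm wide with a white edge, flat on the bench to the robot's left; origin at its centre
- clean_pan: blue parts pan, 140 mm square, 45 mm high, walls and floor 4 mm, with a steel post 16 mm square in the middle as its handle, whose top is 80 mm above the underside; 0.3 kg; origin at the centre of the underside, x and y along its sides
- scrap_pan: red parts pan, same size and make as the blue one; origin at the centre of the underside
- worn1: worn, copper-brown: a valve lifter: a steel barrel 22 mm in diameter and 40 mm long with a square collar 24 mm wide and 10 mm long round it a little below the middle, 60 g; origin at the middle of its length, z axis along the barrel; stands upright on a flat black rubber mat at the start; may be absent
- worn2: worn, copper-brown: a valve lifter: a steel barrel 22 mm in diameter and 40 mm long with a square collar 24 mm wide and 10 mm long round it a little below the middle, 60 g; origin at the middle of its length, z axis along the barrel; stands upright on a flat black rubber mat at the start; may be absent
- worn3: worn, copper-brown: a valve lifter: a steel barrel 22 mm in diameter and 40 mm long with a square collar 24 mm wide and 10 mm long round it a little below the middle, 60 g; origin at the middle of its length, z axis along the barrel; stands upright on a flat black rubber mat at the start; may be absent
- worn4: worn, copper-brown: a valve lifter: a steel barrel 22 mm in diameter and 40 mm long with a square collar 24 mm wide and 10 mm long round it a little below the middle, 60 g; origin at the middle of its length, z axis along the barrel; stands upright on a flat black rubber mat at the start; may be absent
- new1: new, bright steel: a valve lifter: a steel barrel 22 mm in diameter and 40 mm long with a square collar 24 mm wide and 10 mm long round it a little below the middle, 60 g; origin at the middle of its length, z axis along the barrel; stands inside the shut case at the start; may be absent
- new2: new, bright steel: a valve lifter: a steel barrel 22 mm in diameter and 40 mm long with a square collar 24 mm wide and 10 mm long round it a little below the middle, 60 g; origin at the middle of its length, z axis along the barrel; stands inside the shut case at the start; may be absent
- new3: new, bright steel: a valve lifter: a steel barrel 22 mm in diameter and 40 mm long with a square collar 24 mm wide and 10 mm long round it a little below the middle, 60 g; origin at the middle of its length, z axis along the barrel; stands inside the shut case at the start; may be absent
- new4: new, bright steel: a valve lifter: a steel barrel 22 mm in diameter and 40 mm long with a square collar 24 mm wide and 10 mm long round it a little below the middle, 60 g; origin at the middle of its length, z axis along the barrel; stands inside the shut case at the start; may be absent
- new5: new, bright steel: a valve lifter: a steel barrel 22 mm in diameter and 40 mm long with a square collar 24 mm wide and 10 mm long round it a little below the middle, 60 g; origin at the middle of its length, z axis along the barrel; stands inside the shut case at the start; may be absent
- oil_bottle: bystander: black oil bottle with yellow cap, 72 mm in diameter, 200 mm tall; origin under its centre
- spray_can: bystander: orange spray can, 60 mm in diameter, 170 mm tall; origin under its centre
- bushing: bystander: dark steel ring 76 mm across, 40 mm tall; origin under its centre
- vee_fixture: bystander: blue cast fixture block, 80 x 110 mm foot, 85 mm tall; origin under its centre
Things that resemble listed ones, but are neither listed nor needed, are in the scene too. Of the things that look like the scrap_pan, the middle-sized one is meant.

How it is judged (in metres and radians):
On the way, in this order (a step that is already met when the one before it is completed fails the run):
1. the pans have changed places: blue on the yellow-edged spot, red on the white-edged spot, standing on the bench (horizontal distance between clean_pan and pour_spot below 0.03 m and angle between each of clean_pan, scrap_pan's own z axis and vertical below 0.12 rad and height (world z) of each of clean_pan, scrap_pan below 0.012 m and horizontal distance between scrap_pan and side_spot below 0.03 m), for 0.2 s.
2. the lid is swung fully back past its detent, with the case still upright (value of joint lid above 1.95 rad and value of joint case below 0.2 rad), for 0.2 s.
3. the case is tipped right over with its lid back (value of joint case above 1.9 rad and value of joint lid above 1.8 rad), for 0.2 s.
At the end, for the whole second after the job is handed in: Blue pan upright on the bench within 30 mm of the centre of the yellow-edged spot, red pan within 30 mm of the centre of the white-edged spot; every new lifter at rest in the blue pan and every worn one at rest in the red pan; case back upright (below 0.08 rad) and its lid shut (below 0.1 rad) (all of step 1 and value of joint case below 0.08 rad and value of joint lid below 0.1 rad and x of worn1 in the frame of scrap_pan between -0.066 and 0.066 m and y of worn1 in the frame of scrap_pan between -0.066 and 0.066 m and z of worn1 in the frame of scrap_pan between 0 and 0.06 m and linear speed of each of worn1, worn2, worn3, worn4, new1, new2, new3, new4, new5 below 0.05 m/s and x of worn2 in the frame of scrap_pan between -0.066 and 0.066 m and y of worn2 in the frame of scrap_pan between -0.066 and 0.066 m and z of worn2 in the frame of scrap_pan between 0 and 0.06 m and x of worn3 in the frame of scrap_pan between -0.066 and 0.066 m and y of worn3 in the frame of scrap_pan between -0.066 and 0.066 m and z of worn3 in the frame of scrap_pan between 0 and 0.06 m and x of worn4 in the frame of scrap_pan between -0.066 and 0.066 m and y of worn4 in the frame of scrap_pan between -0.066 and 0.066 m and z of worn4 in the frame of scrap_pan between 0 and 0.06 m and x of new1 in the frame of clean_pan between -0.066 and 0.066 m and y of new1 in the frame of clean_pan between -0.066 and 0.066 m and z of new1 in the frame of clean_pan between 0 and 0.06 m and x of new2 in the frame of clean_pan between -0.066 and 0.066 m and y of new2 in the frame of clean_pan between -0.066 and 0.066 m and z of new2 in the frame of clean_pan between 0 and 0.06 m and x of new3 in the frame of clean_pan between -0.066 and 0.066 m and y of new3 in the frame of clean_pan between -0.066 and 0.066 m and z of new3 in the frame of clean_pan between 0 and 0.06 m and x of new4 in the frame of clean_pan between -0.066 and 0.066 m and y of new4 in the frame of clean_pan between -0.066 and 0.066 m and z of new4 in the frame of clean_pan between 0 and 0.06 m and x of new5 in the frame of clean_pan between -0.066 and 0.066 m and y of new5 in the frame of clean_pan between -0.066 and 0.066 m and z of new5 in the frame of clean_pan between 0 and 0.06 m); the robot touches nothing.
It fails at once if the case is tipped (beyond 0.4 rad) while its lid is not fully back (below 1.75 rad) (value of joint case above 0.4 rad and value of joint lid below 1.75 rad).
It fails at once if the oil bottle is disturbed (moved over 30 mm) (distance of oil_bottle from where it was at the start of the episode above 0.03 m).
It fails at once if the spray can is disturbed (moved over 30 mm) (distance of spray_can from where it was at the start of the episode above 0.03 m).
It fails at once if the bushing is disturbed (moved over 30 mm) (distance of bushing from where it was at the start of the episode above 0.03 m).
It fails at once if the vee fixture is disturbed (moved over 30 mm) (distance of vee_fixture from where it was at the start of the episode above 0.03 m).
Of worn1, worn2, worn3, worn4 only 2 to 4 are there at a start; the rules pass over those that are not, and their reading is None.
Of new1, new2, new3, new4, new5 only 3 to 5 are there at a start; the rules pass over those that are not, and their reading is None.
At some moment in a run one of worn1, worn2, worn3, worn4, clean_pan, scrap_pan may be knocked a few centimetres aside while the robot is not near it.
Once in a run the grip may slacken for a moment while it holds something.
It also fails if it takes over 210 s, if anything falls off the work surface, if the arm or the gripper's body presses on something with over 40 N, if the wrist force passes 120 N, or if a joint passes its speed limit or range.

## Working session

There is one attempt and no reset: what is moved stays moved. The work goes in short steps, Python scripts to look and compute and a shell command to move; the robot and the scene stay as the last step left them, time stands still between calls to the robot, and variables do not carry over. Pictures are saved under pics/ and viewed, about 12 in all and at most 16, crops included, and the job is handed in when it is done.

```bash
mkdir -p pics; ls
cat > h.py <<'E'
import numpy as np, cv2
from cell import state, read_camera
def snap(name, tag):
    c=read_camera(name); cv2.imwrite(f'pics/{tag}.png', c['img'][:,:,::-1]); np.savez(f'pics/{tag}.npz',**c); return c
def load(tag): return np.load(f'pics/{tag}.npz')
def ray(c,u,v,z):
    T=c['T']; d=T[:3,:3]@np.array([(u-c['cx'])/c['fx'],(v-c['cy'])/c['fy'],1.]); o=T[:3,3]
    return o+d*(z-o[2])/d[2]
def proj(c,p):
    T=c['T']; q=T[:3,:3].T@(np.array(p,float)-T[:3,3]); return np.round([c['fx']*q[0]/q[2]+c['cx'],c['fy']*q[1]/q[2]+c['cy']],1)
E
python3 - <<'E'
from h import *
for n in('top','scene'):
    c=snap(n,n+'0'); print(n,c['fx'],c['T'].round(2).tolist())
s=state(); print(s['t'],s['eef_pos'],s['tcp_rot'],s['opening'])
E
```

```text
pics
top 616.7995267768362 [[0.01, -1.0, 0.06, 413.52], [-1.0, -0.01, 0.02, 3.36], [-0.02, -0.06, -1.0, 1725.69], [0.0, 0.0, 0.0, 1.0]]
scene 568.8526219082642 [[-0.69, 0.54, -0.49, 1184.85], [0.72, 0.53, -0.45, 635.38], [0.02, -0.66, -0.75, 1134.16], [0.0, 0.0, 0.0, 1.0]]
0.1 [ 153.28667604 -605.70353996  228.10729674] [-3.14149213e+00  1.04095509e-03 -1.32298024e+00] 0.9980162971468806
```

View pics/top0.png

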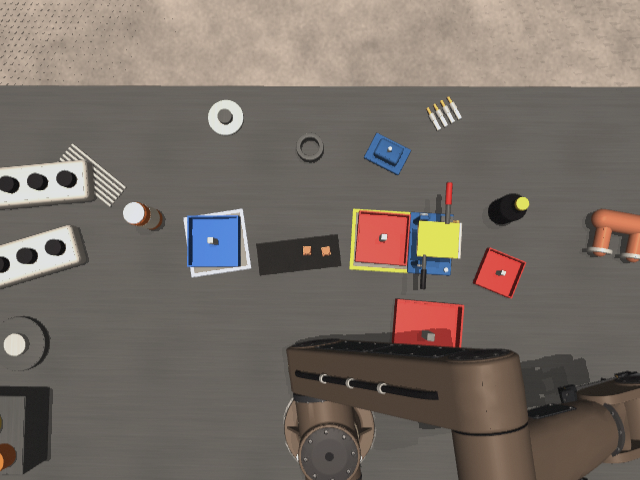

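View pics/scene0.png

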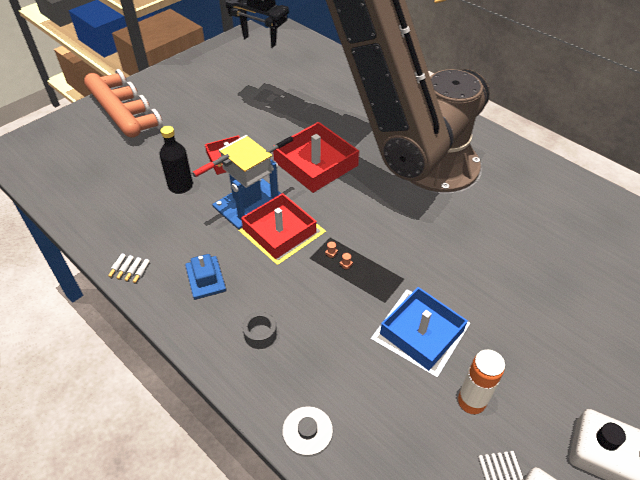

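Top view: red pans at (383,240), the large one at (428,325) and the small one at (500,272). The one on the yellow-edged spot (383,240) looks middle-sized. Worn lifters are at (307,251) and (326,251), and the blue pan is at (212,241). I'll confirm with an enlarged crop and measure.

Run:
```python
from h import *
c=load('top0'); im=c['img']
crop=im[170:360,180:540]; cv2.imwrite('pics/crop1.png',cv2.resize(crop,None,fx=2.2,fy=2.2,interpolation=cv2.INTER_CUBIC)[:,:,::-1])
hsv=cv2.cvtColor(im,cv2.COLOR_RGB2HSV)
def blobs(name,lo,hi,z,amin):
    m=cv2.inRange(hsv,lo,hi); cs,_=cv2.findContours(m,cv2.RETR_EXTERNAL,2)
    for k in cs:
        if cv2.contourArea(k)<amin: continue
        r=cv2.minAreaRect(k); b=cv2.boxPoints(r)
        P=np.array([ray(c,u,v,z)[:2] for u,v in b]); e=P[1]-P[0]
        print(name,np.round(r[0],1),'ctr',P.mean(0).round(1),'sides',np.linalg.norm(P[1]-P[0]).round(),np.linalg.norm(P[2]-P[1]).round(),'ang',np.degrees(np.arctan2(e[1],e[0])).round(1))
blobs('red',(0,170,90),(6,255,255),45,60)
blobs('blue',(100,150,60),(125,255,255),45,200)
blobs('yel',(25,150,120),(35,255,255),0,20)
blobs('worn',(5,80,120),(18,200,255),40,20)
g=((hsv[...,1]<40)&(hsv[...,2]>200)).astype(np.uint8)*255
cs,_=cv2.findContours(g[200:290,175:260],0,2)
k=max(cs,key=cv2.contourArea); k=k+np.array([175,200]); r=cv2.minAreaRect(k); b=cv2.boxPoints(r); P=np.array([ray(c,u,v,0)[:2] for u,v in b]); print('white',P.mean(0).round(1),P.round().tolist())
```

```text
red [427.8 323.6] ctr [ 289.3 -265.7] sides 112.0 178.0 ang -4.0
red [499.7 272.9] ctr [ 428.  -459.3] sides 105.0 105.0 ang -21.9
red [448.5 193. ] ctr [ 644.3 -322.3] sides 14.0 55.0 ang -89.6
blue [213.  240.5] ctr [509.3 320.5] sides 143.0 134.0 ang -89.6
blue [387.1 153.3] ctr [ 752.8 -154.8] sides 73.0 102.0 ang -26.0
yel [369.5 262.5] ctr [ 453.9 -110.7] sides 90.0 191.0 ang -36.7
yel [437.7 239. ] ctr [ 521.1 -300.7] sides 97.0 113.0 ang -3.3
yel [355.  218.2] ctr [577.7 -69.7] sides 51.0 14.0 ang -3.4
worn [  1.5 461.5] ctr [-96.2 886.4] sides 45.0 8.0 ang 2.2
worn [325.5 250.5] ctr [484.5  12. ] sides 23.0 23.0 ang -80.0
worn [306.5 250. ] ctr [485.5  64. ] sides 19.0 22.0 ang -89.5
worn [617.3 230.6] ctr [ 545.3 -778.4] sides 106.0 135.0 ang -10.2
white [507.  318.7] [[578.0, 416.0], [603.0, 249.0], [436.0, 222.0], [411.0, 388.0]]
```

View pics/crop1.png

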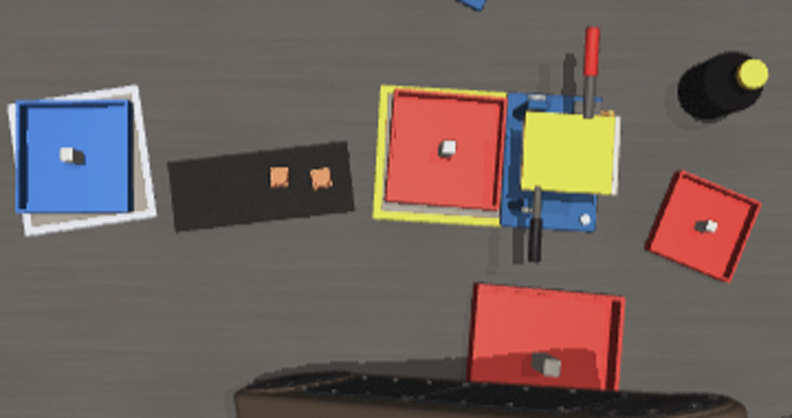

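The red pan at crop (448,148), full (383,240), is the same size as the blue one. The larger one at crop (548,330) and the smaller one at (705,226) are decoys. Next I'll work out the stand frame.

Run:
```python
from h import *
c=load('top0')
f=lambda U,V,z: ray(c,180+U/2.2,170+V/2.2,z)[:2]
TL=f(381,86,0);BL=f(374,219,0); print('TL,BL',TL.round(),BL.round(),np.linalg.norm(TL-BL))
d=(TL-BL)/np.linalg.norm(TL-BL)   # stand +y
sx=np.array([d[1],-d[0]]); print('sy',d.round(3),'sx',sx.round(3))
ctr=(TL+BL)/2+sx*85; print('pour',ctr.round(1))
# lid
hsv=cv2.cvtColor(c['img'],cv2.COLOR_RGB2HSV); m=cv2.inRange(hsv,(25,150,120),(35,255,255))
m[:, :414]=0; m[:,465:]=0
k=max(cv2.findContours(m,0,2)[0],key=cv2.contourArea); b=cv2.boxPoints(cv2.minAreaRect(k)); P=np.array([ray(c,u,v,187)[:2] for u,v in b]); print('lid',P.mean(0).round(1),P.round().tolist())
e=P[1]-P[0]; print(np.degrees(np.arctan2(e[1],e[0])))
print('crank',f(592,50,190).round(1),f(592,27,190).round(1),f(591,74,190).round(1),'lidpeg',f(535,240,185).round(1),f(534,261,185),f(536,220,185))
print('posts red',f(449,146,80).round(1),'blue',f(66,153,80).round(1))
s=load('scene0'); print(proj(s,[*ray(c,456,221,20)]),ray(c,456,221,20))
cv2.imwrite('pics/crop2.png',cv2.resize(s['img'][110:300,180:400],None,fx=3,fy=3,interpolation=2)[:,:,::-1])
```

```text
TL,BL [603. -65.] [434. -57.] 169.81960190862418
sy [ 0.999 -0.046] sx [-0.046 -0.999]
pour [ 514.5 -145.5]
lid [ 509.4 -267.8] [[469.0, -215.0], [555.0, -220.0], [550.0, -320.0], [464.0, -315.0]]
-3.3360394992451656
crank [ 625.  -295.7] [ 651.3 -295.7] [ 597.7 -294.5] lidpeg [ 409.4 -232. ] [ 385.77870404 -230.85822769] [ 432.01201261 -233.12330055]
posts red [ 521.9 -144.2] blue [509.6 321.9]
[215.6 196.4] [ 570.00327794 -347.5343311    20.        ]
```

View pics/crop2.png

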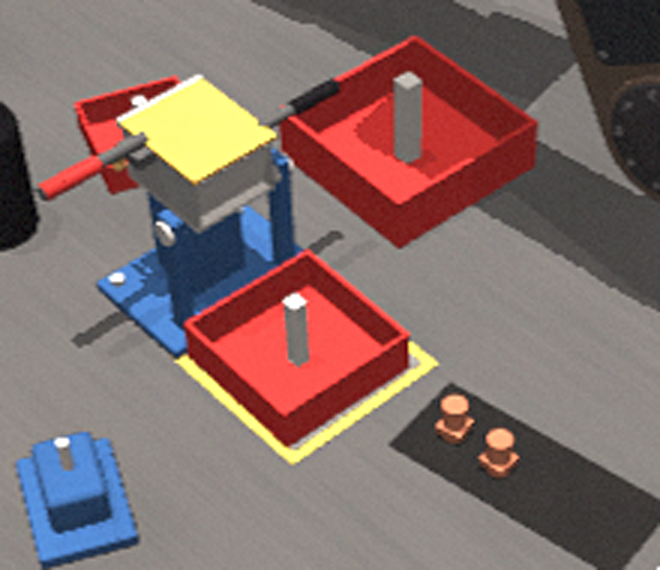

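Nothing hidden behind the stand; two worn lifters at crop (455,415) and (498,450). Frame: stand yaw ≈ -3°, pivot ≈ (511,-238), pour spot ≈ (515,-144), side spot ≈ (507,319). I'll go to the red pan first.

```bash
python3 -m handwheel '[{"hand":0.06,"x":0.369,"y":0.462,"z":0.02,"spin":14.4},{"hand":0.06,"x":0.369,"y":0.462,"z":0.02,"spin":14.4},{"hand":0.06,"x":0.369,"y":0.462,"z":0.02,"spin":14.4},{"hand":0.06,"x":0.369,"y":0.462,"z":0.02,"spin":14.4},{"hand":0.06,"x":0.369,"y":0.462,"z":0.02,"spin":14.4},{"hand":0.06,"x":0.369,"y":0.462,"z":0.02,"spin":14.4},{"hand":0.06,"x":0.369,"y":0.462,"z":0.02,"spin":14.4},{"hand":0.06,"x":0.369,"y":0.462,"z":0.02,"spin":14.4},{"hand":0.06,"x":0.369,"y":0.462,"z":0.02,"spin":14.4},{"hand":0.06,"x":0.369,"y":0.462,"z":0.02,"spin":14.4},{"hand":0.06,"x":0.369,"y":0.462,"z":0.02,"spin":14.4},{"hand":0.06,"x":0.369,"y":0.462,"z":0.02,"spin":14.4},{"hand":0.06,"x":0.369,"y":0.462,"z":0.02,"spin":14.4},{"hand":0.06,"x":0.369,"y":0.462,"z":0.02,"spin":14.4},{"hand":0.06,"x":0.369,"y":0.462,"z":0.02,"spin":14.4},{"hand":0.06,"x":0.369,"y":0.462,"z":0.02,"spin":14.4},{"hand":0.06,"x":0.369,"y":0.462,"z":0.02,"spin":14.4},{"hand":0.06,"x":0.369,"y":0.462,"z":0.02,"spin":14.4},{"hand":0.06,"x":0.369,"y":0.462,"z":0.02,"spin":14.4},{"hand":0.06,"x":0.369,"y":0.462,"z":0.02,"spin":14.4}]'
python3 - <<'E'
from h import *
c=snap('wrist','w1'); print(state()['eef_pos'],state()['tcp_rot'],proj(c,[522,-144,80]),proj(c,[515,-144,0]))
E
```

```text
t: 1.77
eef_pos: [521.7, -145.1, 248.7]
tcp_rot: [3.142, -0.0, -0.068]
ft_force: [-0.4, -0.5, -0.1]
opening: 0.633
[ 521.78194953 -144.94293163  248.73243843] [ 3.14150090e+00 -1.05949622e-04 -6.80581128e-02] [320.6 225.3] [314.3 208.5]
```

View pics/w1.png

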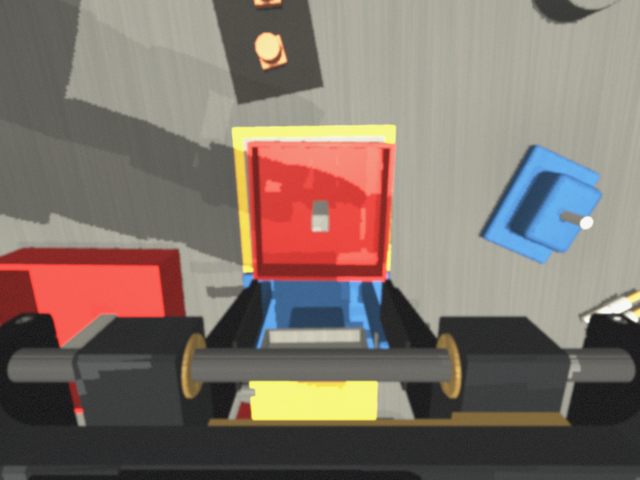

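```bash
python3 -m handwheel '[{"hand":0.06,"y":0.001,"z":-0.04},{"hand":0.06,"y":0.001,"z":-0.08},{"hand":0.06,"y":0.001,"z":-0.12},{"hand":0.06,"y":0.001,"z":-0.16},{"hand":0.06,"y":0.001,"z":-0.19},{"hand":0.06,"y":0.001,"z":-0.19},{"hand":0.06,"y":0.001,"z":-0.19},{"hand":0.0,"y":0.001,"z":-0.19},{"hand":0.0,"y":0.001,"z":-0.19},{"hand":0.0,"y":0.001,"z":-0.19},{"hand":0.0,"y":0.001,"z":-0.19},{"hand":0.0,"y":0.001,"z":-0.19},{"hand":0.0,"y":0.001,"z":-0.19},{"hand":0.0,"y":0.001,"z":-0.19},{"hand":0.0,"y":0.001,"z":-0.18},{"hand":0.0,"y":0.001,"z":-0.17},{"hand":0.0,"y":0.001,"z":-0.15},{"hand":0.0,"y":0.001,"z":-0.13},{"hand":0.0,"y":0.001,"z":-0.12},{"hand":0.0,"y":0.001,"z":-0.12}]'
```

```text
invalid input
```

```bash
python3 -m handwheel '[{"hand":0.06,"x":0,"y":0.001,"z":-0.04,"spin":0},{"hand":0.06,"x":0,"y":0.001,"z":-0.08,"spin":0},{"hand":0.06,"x":0,"y":0.001,"z":-0.12,"spin":0},{"hand":0.06,"x":0,"y":0.001,"z":-0.16,"spin":0},{"hand":0.06,"x":0,"y":0.001,"z":-0.19,"spin":0},{"hand":0.06,"x":0,"y":0.001,"z":-0.19,"spin":0},{"hand":0.06,"x":0,"y":0.001,"z":-0.19,"spin":0},{"hand":0,"x":0,"y":0.001,"z":-0.19,"spin":0},{"hand":0,"x":0,"y":0.001,"z":-0.19,"spin":0},{"hand":0,"x":0,"y":0.001,"z":-0.19,"spin":0},{"hand":0,"x":0,"y":0.001,"z":-0.19,"spin":0},{"hand":0,"x":0,"y":0.001,"z":-0.19,"spin":0},{"hand":0,"x":0,"y":0.001,"z":-0.19,"spin":0},{"hand":0,"x":0,"y":0.001,"z":-0.19,"spin":0},{"hand":0,"x":0,"y":0.001,"z":-0.18,"spin":0},{"hand":0,"x":0,"y":0.001,"z":-0.17,"spin":0},{"hand":0,"x":0,"y":0.001,"z":-0.15,"spin":0},{"hand":0,"x":0,"y":0.001,"z":-0.13,"spin":0},{"hand":0,"x":0,"y":0.001,"z":-0.12,"spin":0},{"hand":0,"x":0,"y":0.001,"z":-0.12,"spin":0}]'
```

```text
t: 3.48
eef_pos: [523.2, -143.2, 131.2]
tcp_rot: [3.14, -0.004, -0.066]
ft_force: [0.1, -0.6, -3.3]
opening: 0.163
```

```bash
python3 -m handwheel '[{"hand":0,"x":-0.008,"y":0.02,"z":0,"spin":0},{"hand":0,"x":-0.024,"y":0.057,"z":0,"spin":0},{"hand":0,"x":-0.04,"y":0.095,"z":0,"spin":0},{"hand":0,"x":-0.056,"y":0.132,"z":0,"spin":0},{"hand":0,"x":-0.072,"y":0.169,"z":0,"spin":0},{"hand":0,"x":-0.088,"y":0.206,"z":0,"spin":0},{"hand":0,"x":-0.104,"y":0.244,"z":0,"spin":0},{"hand":0,"x":-0.12,"y":0.281,"z":0,"spin":0},{"hand":0,"x":-0.136,"y":0.319,"z":0,"spin":0},{"hand":0,"x":-0.152,"y":0.356,"z":0,"spin":0},{"hand":0,"x":-0.168,"y":0.394,"z":0,"spin":0},{"hand":0,"x":-0.184,"y":0.431,"z":0,"spin":0},{"hand":0,"x":-0.193,"y":0.453,"z":0,"spin":0},{"hand":0,"x":-0.193,"y":0.453,"z":0,"spin":0},{"hand":0,"x":-0.193,"y":0.453,"z":-0.02,"spin":0},{"hand":0,"x":-0.193,"y":0.453,"z":-0.04,"spin":0},{"hand":0,"x":-0.193,"y":0.453,"z":-0.06,"spin":0},{"hand":0,"x":-0.193,"y":0.453,"z":-0.067,"spin":0},{"hand":0,"x":-0.193,"y":0.453,"z":-0.071,"spin":0},{"hand":0,"x":-0.193,"y":0.453,"z":-0.071,"spin":0}]'
```

```text
t: 5.15
eef_pos: [329.0, 309.5, 57.6]
tcp_rot: [3.141, 0.001, -0.067]
ft_force: [-0.1, -0.1, -2.9]
opening: 0.161
```

```bash
python3 -m handwheel '[{"hand":0,"x":0,"y":0,"z":-0.002,"spin":0},{"hand":0,"x":0,"y":0,"z":-0.002,"spin":0},{"hand":0.06,"x":0,"y":0,"z":-0.001,"spin":0},{"hand":0.06,"x":0,"y":0,"z":-0.001,"spin":0},{"hand":0.06,"x":0,"y":0,"z":-0.001,"spin":0},{"hand":0.06,"x":0,"y":0,"z":-0.001,"spin":0},{"hand":0.06,"x":0,"y":0,"z":0.03,"spin":0},{"hand":0.06,"x":0,"y":0,"z":0.07,"spin":0},{"hand":0.06,"x":0,"y":0,"z":0.11,"spin":0},{"hand":0.06,"x":0,"y":0,"z":0.15,"spin":0},{"hand":0.06,"x":0.04,"y":0.003,"z":0.19,"spin":0.2},{"hand":0.06,"x":0.08,"y":0.006,"z":0.19,"spin":0.4},{"hand":0.06,"x":0.12,"y":0.009,"z":0.19,"spin":0.75},{"hand":0.06,"x":0.16,"y":0.011,"z":0.19,"spin":0.75},{"hand":0.06,"x":0.181,"y":0.011,"z":0.19,"spin":0.75},{"hand":0.06,"x":0.181,"y":0.011,"z":0.19,"spin":0.75},{"hand":0.06,"x":0.181,"y":0.011,"z":0.19,"spin":0.75}]'
python3 - <<'E'
from h import *
c=snap('top','t2'); w=snap('wrist','w2'); s=state(); print(s['eef_pos'],s['opening'],proj(w,[509.5,321.5,80]))
h=cv2.cvtColor(w['img'],cv2.COLOR_RGB2HSV)
m=cv2.inRange(h,(0,0,130),(179,45,255)); m[300:]=0; b=cv2.inRange(h,(100,150,40),(125,255,255)); b[300:]=0
k=max(cv2.findContours(b,0,2)[0],key=cv2.contourArea); bb=cv2.boxPoints(cv2.minAreaRect(k))
P=np.array([ray(w,u,v,45)[:2] for u,v in bb]); print('blue rim',P.mean(0).round(1),P.round().tolist())
mm=np.zeros_like(b); cv2.drawContours(mm,[k],-1,255,-1); mm=cv2.erode(mm,np.ones((15,15)))
n,l,st,ce=cv2.connectedComponentsWithStats(m&mm)
for i in range(1,n):
  if st[i,4]>60: print(st[i],ce[i],ray(w,*ce[i],80)[:2])
E
```

```text
t: 6.57
eef_pos: [511.1, 320.5, 246.6]
tcp_rot: [3.141, 0.001, -0.002]
ft_force: [-0.7, -0.4, -0.3]
opening: 0.633
[509.55563133 320.85950376 247.25491062] 0.6317554622031762 [319.9 225.9]
blue rim [508.  322.8] [[442.0, 390.0], [574.0, 391.0], [582.0, 255.0], [435.0, 254.0]]
[311 213  17  18 297] [319.06734007 221.58585859] [508.72849352 325.52425875]
```

```bash
python3 -m handwheel '[{"hand":0.06,"x":0,"y":0.001,"z":-0.04,"spin":0},{"hand":0.06,"x":0,"y":0.001,"z":-0.08,"spin":0},{"hand":0.06,"x":0,"y":0.001,"z":-0.12,"spin":0},{"hand":0.06,"x":0,"y":0.001,"z":-0.16,"spin":0},{"hand":0.06,"x":0,"y":0.001,"z":-0.188,"spin":0},{"hand":0.06,"x":0,"y":0.001,"z":-0.188,"spin":0},{"hand":0.06,"x":0,"y":0.001,"z":-0.188,"spin":0},{"hand":0,"x":0,"y":0.001,"z":-0.188,"spin":0},{"hand":0,"x":0,"y":0.001,"z":-0.188,"spin":0},{"hand":0,"x":0,"y":0.001,"z":-0.188,"spin":0},{"hand":0,"x":0,"y":0.001,"z":-0.188,"spin":0},{"hand":0,"x":0,"y":0.001,"z":-0.188,"spin":0},{"hand":0,"x":0,"y":0.001,"z":-0.188,"spin":0},{"hand":0,"x":0,"y":0.001,"z":-0.188,"spin":0},{"hand":0,"x":0,"y":0.001,"z":-0.178,"spin":0},{"hand":0,"x":0,"y":0.001,"z":-0.168,"spin":0},{"hand":0,"x":0,"y":0.001,"z":-0.148,"spin":0},{"hand":0,"x":0,"y":0.001,"z":-0.128,"spin":0},{"hand":0,"x":0,"y":0.001,"z":-0.118,"spin":0},{"hand":0,"x":0,"y":0.001,"z":-0.118,"spin":0}]'
```

```text
t: 8.33
eef_pos: [511.2, 322.5, 132.4]
tcp_rot: [-3.14, -0.004, -0.001]
ft_force: [0.5, 0.2, -4.0]
opening: 0.165
```

```bash
python3 -m handwheel '[{"hand":0,"x":0,"y":-0.02,"z":0,"spin":0},{"hand":0,"x":0.001,"y":-0.058,"z":0,"spin":0},{"hand":0,"x":0.001,"y":-0.096,"z":0,"spin":0},{"hand":0,"x":0.002,"y":-0.134,"z":0,"spin":0},{"hand":0,"x":0.002,"y":-0.172,"z":0,"spin":-0.1},{"hand":0,"x":0.003,"y":-0.21,"z":0,"spin":-0.2},{"hand":0,"x":0.003,"y":-0.248,"z":0,"spin":-0.3},{"hand":0,"x":0.004,"y":-0.286,"z":0,"spin":-0.4},{"hand":0,"x":0.004,"y":-0.324,"z":0,"spin":-0.5},{"hand":0,"x":0.005,"y":-0.362,"z":0,"spin":-0.6},{"hand":0,"x":0.005,"y":-0.4,"z":0,"spin":-0.6},{"hand":0,"x":0.005,"y":-0.435,"z":0,"spin":-0.6},{"hand":0,"x":0.005,"y":-0.466,"z":0,"spin":-0.6},{"hand":0,"x":0.005,"y":-0.466,"z":0,"spin":-0.6},{"hand":0,"x":0.005,"y":-0.466,"z":-0.02,"spin":-0.6},{"hand":0,"x":0.005,"y":-0.466,"z":-0.04,"spin":-0.6},{"hand":0,"x":0.005,"y":-0.466,"z":-0.06,"spin":-0.6},{"hand":0,"x":0.005,"y":-0.466,"z":-0.068,"spin":-0.6},{"hand":0,"x":0.005,"y":-0.466,"z":-0.071,"spin":-0.6},{"hand":0,"x":0.005,"y":-0.466,"z":-0.071,"spin":-0.6}]'
```

```text
t: 10.0
eef_pos: [514.7, -143.7, 58.8]
tcp_rot: [-3.141, 0.001, -0.053]
ft_force: [-0.9, -0.1, -2.3]
opening: 0.163
```

Release, rise, and head for the red pan at the temporary place (329,310).

```bash
python3 -m handwheel '[{"hand":0,"x":0,"y":0,"z":-0.002,"spin":0},{"hand":0,"x":0,"y":0,"z":-0.002,"spin":0},{"hand":0.06,"x":0,"y":0,"z":-0.001,"spin":0},{"hand":0.06,"x":0,"y":0,"z":-0.001,"spin":0},{"hand":0.06,"x":0,"y":0,"z":-0.001,"spin":0},{"hand":0.06,"x":0,"y":0,"z":-0.001,"spin":0},{"hand":0.06,"x":0,"y":0,"z":0.03,"spin":0},{"hand":0.06,"x":0,"y":0,"z":0.07,"spin":0},{"hand":0.06,"x":0,"y":0,"z":0.11,"spin":0},{"hand":0.06,"x":0,"y":0,"z":0.13,"spin":0}]'
python3 -m handwheel '[{"hand":0.06,"x":-0.186,"y":0.453,"z":0.06,"spin":0},{"hand":0.06,"x":-0.186,"y":0.453,"z":0.06,"spin":0},{"hand":0.06,"x":-0.186,"y":0.453,"z":0.06,"spin":0},{"hand":0.06,"x":-0.186,"y":0.453,"z":0.06,"spin":0},{"hand":0.06,"x":-0.186,"y":0.453,"z":0.06,"spin":0},{"hand":0.06,"x":-0.186,"y":0.453,"z":0.06,"spin":0},{"hand":0.06,"x":-0.186,"y":0.453,"z":0.06,"spin":0},{"hand":0.06,"x":-0.186,"y":0.453,"z":0.06,"spin":0},{"hand":0.06,"x":-0.186,"y":0.453,"z":0.06,"spin":0},{"hand":0.06,"x":-0.186,"y":0.453,"z":0.06,"spin":0},{"hand":0.06,"x":-0.186,"y":0.453,"z":0.06,"spin":0},{"hand":0.06,"x":-0.186,"y":0.453,"z":0.06,"spin":0},{"hand":0.06,"x":-0.186,"y":0.453,"z":0.06,"spin":0},{"hand":0.06,"x":-0.186,"y":0.453,"z":0.06,"spin":0},{"hand":0.06,"x":-0.186,"y":0.453,"z":0.06,"spin":0}]'
python3 - <<'E'
from h import *
w=snap('wrist','w3'); c=snap('top','t3'); print(state()['eef_pos'])
for im,nm,cc,lo,hi,roi in((w['img'],'red',w,(0,170,70),(6,255,255),300),(c['img'],'blue',c,(100,150,60),(125,255,255),480)):
    h=cv2.cvtColor(im,cv2.COLOR_RGB2HSV); b=cv2.inRange(h,lo,hi); b[roi:]=0
    for k in cv2.findContours(b,0,2)[0]:
        if cv2.contourArea(k)<300: continue
        P=np.array([ray(cc,u,v,45)[:2] for u,v in cv2.boxPoints(cv2.minAreaRect(k))]); e=P[1]-P[0]; print(nm,P.mean(0).round(1),np.degrees(np.arctan2(e[1],e[0])).round(1),np.linalg.norm(e).round())
E
```

```text
t: 10.83
eef_pos: [516.2, -144.2, 192.6]
tcp_rot: [3.14, -0.004, -0.053]
ft_force: [0.9, 0.3, 0.3]
opening: 0.618
t: 12.08
eef_pos: [329.2, 308.8, 248.3]
tcp_rot: [3.141, 0.0, -0.052]
ft_force: [-0.3, -0.8, -0.4]
opening: 0.634
[329.71246477 308.12563214 248.39949856]
red [329.2 308.1] 83.0 135.0
blue [ 514.4 -146.4] -3.1 136.0
```

View pics/w3.png

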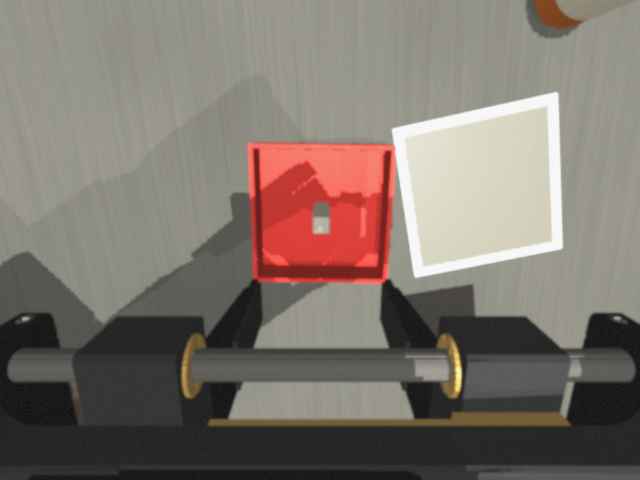

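The red pan is at (320,212) and the white spot is fully visible, with corners (393,129), (557,93), (563,247) and (414,277).

```bash
python3 -m handwheel '[{"hand":0.06,"x":0,"y":0.001,"z":-0.04,"spin":0},{"hand":0.06,"x":0,"y":0.001,"z":-0.08,"spin":0},{"hand":0.06,"x":0,"y":0.001,"z":-0.12,"spin":0},{"hand":0.06,"x":0,"y":0.001,"z":-0.16,"spin":0},{"hand":0.06,"x":0,"y":0.001,"z":-0.189,"spin":0},{"hand":0.06,"x":0,"y":0.001,"z":-0.189,"spin":0},{"hand":0.06,"x":0,"y":0.001,"z":-0.189,"spin":0},{"hand":0,"x":0,"y":0.001,"z":-0.189,"spin":0},{"hand":0,"x":0,"y":0.001,"z":-0.189,"spin":0},{"hand":0,"x":0,"y":0.001,"z":-0.189,"spin":0},{"hand":0,"x":0,"y":0.001,"z":-0.189,"spin":0},{"hand":0,"x":0,"y":0.001,"z":-0.189,"spin":0},{"hand":0,"x":0,"y":0.001,"z":-0.189,"spin":0},{"hand":0,"x":0,"y":0.001,"z":-0.189,"spin":0},{"hand":0,"x":0,"y":0.001,"z":-0.179,"spin":0},{"hand":0,"x":0,"y":0.001,"z":-0.169,"spin":0},{"hand":0,"x":0,"y":0.001,"z":-0.149,"spin":0},{"hand":0,"x":0,"y":0.001,"z":-0.149,"spin":0}]'
python3 - <<'E'
from h import *
w=load('w3'); P=np.array([ray(w,u,v,0)[:2] for u,v in((393,129),(557,93),(563,247),(414,277))]); print(P.round(),P.mean(0)); e=P[1]-P[0]; print(np.degrees(np.arctan2(e[1],e[0])))
E
```

```text
t: 13.68
eef_pos: [329.9, 310.6, 101.6]
tcp_rot: [-3.14, -0.002, -0.053]
ft_force: [1.0, 1.8, -3.3]
opening: 0.164
[[410. 390.]
 [578. 417.]
 [606. 250.]
 [435. 221.]] [507.36670164 319.47274194]
8.989023134593793
```

```bash
python3 -m handwheel '[{"hand":0,"x":0.02,"y":0.002,"z":0,"spin":0.4},{"hand":0,"x":0.05,"y":0.004,"z":0,"spin":0.8},{"hand":0,"x":0.085,"y":0.006,"z":0,"spin":1.4},{"hand":0,"x":0.12,"y":0.008,"z":0,"spin":2},{"hand":0,"x":0.155,"y":0.01,"z":0,"spin":2.4},{"hand":0,"x":0.178,"y":0.01,"z":0,"spin":2.4},{"hand":0,"x":0.178,"y":0.01,"z":0,"spin":2.4},{"hand":0,"x":0.178,"y":0.01,"z":-0.02,"spin":2.4},{"hand":0,"x":0.178,"y":0.01,"z":-0.035,"spin":2.4},{"hand":0,"x":0.178,"y":0.01,"z":-0.041,"spin":2.4},{"hand":0,"x":0.178,"y":0.01,"z":-0.042,"spin":2.4},{"hand":0,"x":0.178,"y":0.01,"z":-0.042,"spin":2.4},{"hand":0.06,"x":0.178,"y":0.01,"z":-0.042,"spin":2.4},{"hand":0.06,"x":0.178,"y":0.01,"z":-0.042,"spin":2.4},{"hand":0.06,"x":0.178,"y":0.01,"z":-0.042,"spin":2.4},{"hand":0.06,"x":0.178,"y":0.01,"z":-0.042,"spin":2.4},{"hand":0.06,"x":0.178,"y":0.01,"z":-0.01,"spin":2.4},{"hand":0.06,"x":0.178,"y":0.01,"z":0.03,"spin":2.4},{"hand":0.06,"x":0.178,"y":0.01,"z":0.07,"spin":2.4},{"hand":0.06,"x":0.178,"y":0.01,"z":0.1,"spin":2.4}]'
python3 - <<'E'
from h import *
c=snap('top','t4'); w=snap('wrist','w4'); h=cv2.cvtColor(c['img'],cv2.COLOR_RGB2HSV)
for nm,lo,hi,z in(('red',(0,170,70),(6,255,255),45),('blue',(100,150,60),(125,255,255),45),('worn',(5,80,120),(18,200,255),40)):
    for k in cv2.findContours(cv2.inRange(h,lo,hi),0,2)[0]:
        if cv2.contourArea(k)<25: continue
        P=np.array([ray(c,u,v,z)[:2] for u,v in cv2.boxPoints(cv2.minAreaRect(k))]); e=P[1]-P[0]; print(nm,P.mean(0).round(1),np.degrees(np.arctan2(e[1],e[0])).round(1),np.linalg.norm(e).round())
E
```

```text
t: 15.35
eef_pos: [507.5, 320.3, 202.5]
tcp_rot: [-3.141, -0.002, 0.156]
ft_force: [-0.4, -0.4, -0.4]
opening: 0.618
red [ 257.9 -269.3] -5.6 175.0
red [ 428.5 -457.2] -21.9 105.0
red [511.6 283.1] -81.4 79.0
red [ 644.3 -322.3] -89.6 14.0
blue [ 440.6 -291.3] -10.0 34.0
blue [ 514.4 -146.8] -3.1 136.0
blue [ 726.4 -156.4] -27.1 28.0
blue [ 747.6 -200.4] -18.1 42.0
blue [ 758.9 -158. ] -35.0 36.0
blue [ 769.6 -120. ] -26.0 72.0
worn [-96.2 886.4] 2.2 45.0
worn [484.5  12. ] -80.0 23.0
worn [485.5  64. ] -89.5 19.0
worn [ 545.4 -778.2] -10.2 106.0
```

View pics/t4.png

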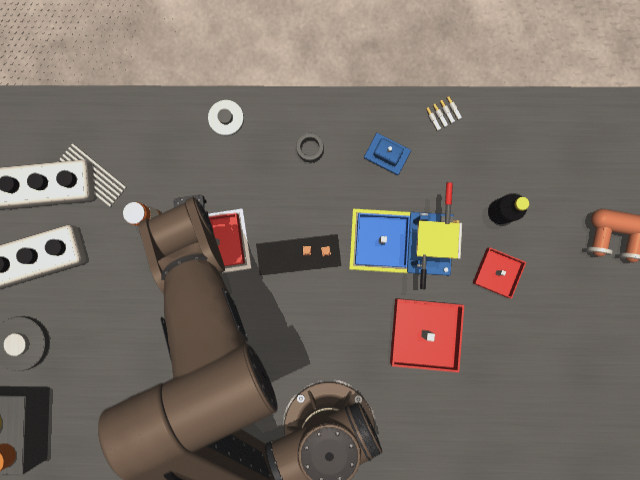

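Blue is on the yellow spot, red on the white spot at (225,240), and the worn lifters at (307,251) and (326,251) have not moved. I'll pick the nearer worn lifter at (485,64).

```bash
python3 -m handwheel '[{"hand":0.06,"x":-0.003,"y":-0.04,"z":0,"spin":-1},{"hand":0.06,"x":-0.006,"y":-0.08,"z":0,"spin":-1.8},{"hand":0.06,"x":-0.01,"y":-0.12,"z":0,"spin":-1.8},{"hand":0.06,"x":-0.014,"y":-0.16,"z":0,"spin":-1.8},{"hand":0.06,"x":-0.018,"y":-0.2,"z":0,"spin":-1.8},{"hand":0.06,"x":-0.022,"y":-0.24,"z":0,"spin":-1.8},{"hand":0.06,"x":-0.022,"y":-0.256,"z":-0.02,"spin":-1.8},{"hand":0.06,"x":-0.022,"y":-0.256,"z":-0.06,"spin":-1.8},{"hand":0.06,"x":-0.022,"y":-0.256,"z":-0.1,"spin":-1.8},{"hand":0.06,"x":-0.022,"y":-0.256,"z":-0.13,"spin":-1.8},{"hand":0.06,"x":-0.022,"y":-0.256,"z":-0.15,"spin":-1.8},{"hand":0.06,"x":-0.022,"y":-0.256,"z":-0.165,"spin":-1.8},{"hand":0.06,"x":-0.022,"y":-0.256,"z":-0.166,"spin":-1.8},{"hand":0.06,"x":-0.022,"y":-0.256,"z":-0.166,"spin":-1.8},{"hand":0,"x":-0.022,"y":-0.256,"z":-0.166,"spin":-1.8},{"hand":0,"x":-0.022,"y":-0.256,"z":-0.166,"spin":-1.8},{"hand":0,"x":-0.022,"y":-0.256,"z":-0.166,"spin":-1.8},{"hand":0,"x":-0.022,"y":-0.256,"z":-0.166,"spin":-1.8},{"hand":0,"x":-0.022,"y":-0.256,"z":-0.166,"spin":-1.8},{"hand":0,"x":-0.022,"y":-0.256,"z":-0.166,"spin":-1.8}]'
```

```text
t: 17.12
eef_pos: [485.4, 64.1, 34.0]
tcp_rot: [3.142, -0.001, -0.001]
ft_force: [0.0, 1.0, 0.8]
opening: 0.269
```

```bash
python3 -m handwheel '[{"hand":0,"x":0,"y":0,"z":0,"spin":0},{"hand":0,"x":0,"y":0,"z":0.02,"spin":0},{"hand":0,"x":0,"y":0,"z":0.06,"spin":0},{"hand":0,"x":0,"y":0,"z":0.1,"spin":0},{"hand":0,"x":0.004,"y":0.038,"z":0.11,"spin":0},{"hand":0,"x":0.008,"y":0.076,"z":0.11,"spin":0},{"hand":0,"x":0.012,"y":0.114,"z":0.11,"spin":0},{"hand":0,"x":0.016,"y":0.152,"z":0.11,"spin":0},{"hand":0,"x":0.02,"y":0.19,"z":0.11,"spin":0},{"hand":0,"x":0.022,"y":0.218,"z":0.11,"spin":0},{"hand":0,"x":0.022,"y":0.218,"z":0.11,"spin":0}]'
```

```text
t: 18.03
eef_pos: [507.2, 286.4, 143.5]
tcp_rot: [-3.141, -0.001, 0.003]
ft_force: [-0.4, 0.1, -0.1]
opening: 0.223
```

```bash
python3 -m handwheel '[{"hand":0,"x":0,"y":0,"z":-0.03,"spin":0},{"hand":0,"x":0,"y":0,"z":-0.06,"spin":0},{"hand":0,"x":0,"y":0,"z":-0.09,"spin":0},{"hand":0,"x":0,"y":0,"z":-0.103,"spin":0},{"hand":0,"x":0,"y":0,"z":-0.103,"spin":0},{"hand":0.045,"x":0,"y":0,"z":-0.103,"spin":0},{"hand":0.045,"x":0,"y":0,"z":-0.103,"spin":0},{"hand":0.045,"x":0,"y":0,"z":-0.103,"spin":0},{"hand":0.045,"x":0,"y":0,"z":-0.08,"spin":0},{"hand":0.045,"x":0,"y":0,"z":-0.04,"spin":0},{"hand":0.045,"x":0,"y":0,"z":0,"spin":0},{"hand":0.06,"x":0,"y":0,"z":0.04,"spin":0},{"hand":0.06,"x":0,"y":0,"z":0.06,"spin":0},{"hand":0.06,"x":0,"y":0,"z":0.06,"spin":0}]'
python3 - <<'E'
from h import *
w=snap('wrist','w5'); print(state()['eef_pos'],[proj(w,p) for p in([507,282,44],[485,12,40])])
h=cv2.cvtColor(w['img'],cv2.COLOR_RGB2HSV)
for k in cv2.findContours(cv2.inRange(h,(5,80,120),(18,200,255)),0,2)[0]:
    if cv2.contourArea(k)>80:
        r=cv2.minAreaRect(k); print(r[0],r[1],ray(w,*r[0],30)[:2])
E
```

```text
t: 19.2
eef_pos: [508.8, 282.7, 209.8]
tcp_rot: [-3.138, -0.009, -0.001]
ft_force: [0.5, 0.4, 0.1]
opening: 0.609
[507.97465333 282.33595048 206.96727831] [array([316.6, 228.7]), array([298. , 461.3])]
(316.5, 223.0) (30.0, 25.0) [506.86879024 283.92967523]
(336.3648681640625, 129.68917846679688) (42.25054931640625, 79.7335205078125) [524.59363377 367.7274228 ]
(335.12164306640625, 99.22972106933594) (3.7811765670776367, 95.18701934814453) [523.24577891 392.66380251]
```

View pics/w5.png

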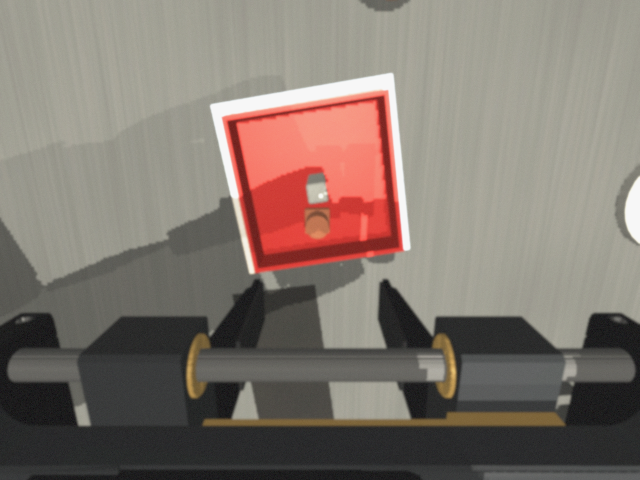

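The worn lifter stands in the red pan at (317,223). Next is the second one.

```bash
python3 -m handwheel '[{"hand":0.06,"x":-0.003,"y":-0.04,"z":0,"spin":0},{"hand":0.06,"x":-0.006,"y":-0.08,"z":0,"spin":0},{"hand":0.06,"x":-0.01,"y":-0.12,"z":0,"spin":0},{"hand":0.06,"x":-0.014,"y":-0.16,"z":0,"spin":0},{"hand":0.06,"x":-0.018,"y":-0.2,"z":0,"spin":0},{"hand":0.06,"x":-0.022,"y":-0.24,"z":0,"spin":0},{"hand":0.06,"x":-0.023,"y":-0.27,"z":-0.02,"spin":0},{"hand":0.06,"x":-0.023,"y":-0.27,"z":-0.06,"spin":0},{"hand":0.06,"x":-0.023,"y":-0.27,"z":-0.1,"spin":0},{"hand":0.06,"x":-0.023,"y":-0.27,"z":-0.13,"spin":0},{"hand":0.06,"x":-0.023,"y":-0.27,"z":-0.155,"spin":0},{"hand":0.06,"x":-0.023,"y":-0.27,"z":-0.168,"spin":0},{"hand":0.06,"x":-0.023,"y":-0.27,"z":-0.168,"spin":0},{"hand":0,"x":-0.023,"y":-0.27,"z":-0.168,"spin":0},{"hand":0,"x":-0.023,"y":-0.27,"z":-0.168,"spin":0},{"hand":0,"x":-0.023,"y":-0.27,"z":-0.168,"spin":0},{"hand":0,"x":-0.023,"y":-0.27,"z":-0.168,"spin":0},{"hand":0,"x":-0.023,"y":-0.27,"z":-0.168,"spin":0},{"hand":0,"x":-0.023,"y":-0.27,"z":-0.168,"spin":0},{"hand":0,"x":-0.023,"y":-0.27,"z":-0.168,"spin":0}]'
python3 -m handwheel '[{"hand":0,"x":0,"y":0,"z":0,"spin":0},{"hand":0,"x":0,"y":0,"z":0.02,"spin":0},{"hand":0,"x":0,"y":0,"z":0.06,"spin":0},{"hand":0,"x":0,"y":0,"z":0.1,"spin":0},{"hand":0,"x":0.004,"y":0.038,"z":0.12,"spin":0},{"hand":0,"x":0.008,"y":0.076,"z":0.12,"spin":0},{"hand":0,"x":0.012,"y":0.114,"z":0.12,"spin":0},{"hand":0,"x":0.016,"y":0.152,"z":0.12,"spin":0},{"hand":0,"x":0.02,"y":0.19,"z":0.12,"spin":0},{"hand":0,"x":0.024,"y":0.228,"z":0.12,"spin":0},{"hand":0,"x":0.026,"y":0.266,"z":0.12,"spin":0},{"hand":0,"x":0.028,"y":0.304,"z":0.12,"spin":0},{"hand":0,"x":0.028,"y":0.346,"z":0.12,"spin":0},{"hand":0,"x":0.028,"y":0.346,"z":0.12,"spin":0},{"hand":0,"x":0.028,"y":0.346,"z":0.12,"spin":0}]'
```

```text
t: 20.92
eef_pos: [484.5, 12.1, 36.1]
tcp_rot: [3.142, -0.001, -0.001]
ft_force: [-0.5, 0.7, 4.7]
opening: 0.223
t: 22.17
eef_pos: [511.5, 359.8, 155.0]
tcp_rot: [3.141, 0.001, 0.002]
ft_force: [-0.0, 0.0, -0.7]
opening: 0.225
```

```bash
python3 -m handwheel '[{"hand":0,"x":0,"y":0,"z":-0.03,"spin":0},{"hand":0,"x":0,"y":0,"z":-0.06,"spin":0},{"hand":0,"x":0,"y":0,"z":-0.09,"spin":0},{"hand":0,"x":0,"y":0,"z":-0.111,"spin":0},{"hand":0,"x":0,"y":0,"z":-0.111,"spin":0},{"hand":0.045,"x":0,"y":0,"z":-0.111,"spin":0},{"hand":0.045,"x":0,"y":0,"z":-0.111,"spin":0},{"hand":0.045,"x":0,"y":0,"z":-0.111,"spin":0},{"hand":0.045,"x":0,"y":0,"z":-0.08,"spin":0},{"hand":0.045,"x":0,"y":0,"z":-0.04,"spin":0},{"hand":0.045,"x":0,"y":0,"z":0,"spin":0},{"hand":0.06,"x":0,"y":0,"z":0.04,"spin":0},{"hand":0.06,"x":0,"y":0,"z":0.06,"spin":0},{"hand":0.06,"x":0,"y":0,"z":0.06,"spin":0}]'
python3 - <<'E'
from h import *
w=snap('wrist','w6'); print(state()['eef_pos'])
h=cv2.cvtColor(w['img'],cv2.COLOR_RGB2HSV); h2=cv2.inRange(h,(5,80,60),(18,200,255)); h2[300:]=0
for k in cv2.findContours(h2,0,2)[0]:
    if cv2.contourArea(k)>80:
        r=cv2.minAreaRect(k); print(r[0],r[1],ray(w,*r[0],30)[:2])
sx=np.array([-.052,-.9987]); sy=np.array([.9987,-.052]); pv=np.array([511,-239])
# lid peg arc
L=lambda a:(pv+sx*(83-85*np.cos(a))-sy*106, 185+85*np.sin(a))
for a in np.linspace(0,2.1,16): p,z=L(a); print(a.round(2),p.round(1),round(z,1), (p-L(0)[0]).round(1), round(z-185,1))
E
```

```text
t: 23.33
eef_pos: [513.7, 358.8, 222.7]
tcp_rot: [-3.136, -0.009, -0.001]
ft_force: [-0.1, 0.9, 0.8]
opening: 0.609
[512.97840302 358.3934239  219.6866185 ]
(312.5, 287.0) (23.0, 24.0) [507.4808667  289.83216114]
(316.61199951171875, 220.61599731445312) (29.516101837158203, 24.775634765625) [511.97328305 359.63951613]
(362.63677978515625, 79.89762878417969) (56.6351318359375, 18.031652450561523) [552.88147193 486.06751127]
(403.62841796875, 48.46849060058594) (106.4257583618164, 58.85039520263672) [587.39750926 511.02700343]
0.0 [ 405.2 -231.5] 185.0 [0. 0.] 0.0
0.14 [ 405.2 -232.3] 196.9 [-0.  -0.8] 11.9
0.28 [ 405.1 -234.8] 208.5 [-0.2 -3.3] 23.5
0.42 [ 404.9 -238.9] 219.7 [-0.4 -7.4] 34.7
0.56 [ 404.6 -244.5] 230.2 [ -0.7 -13. ] 45.2
0.7 [ 404.2 -251.5] 239.8 [ -1. -20.] 54.8
0.84 [ 403.8 -259.7] 248.3 [ -1.5 -28.2] 63.3
0.98 [ 403.3 -269.1] 255.6 [ -2.  -37.6] 70.6
1.12 [ 402.7 -279.4] 261.5 [ -2.5 -47.9] 76.5
1.26 [ 402.2 -290.4] 265.9 [ -3.1 -58.9] 80.9
1.4 [ 401.6 -302. ] 268.8 [ -3.7 -70.5] 83.8
1.54 [ 401.  -313.8] 270.0 [ -4.3 -82.3] 85.0
1.68 [ 400.3 -325.6] 269.5 [ -4.9 -94.1] 84.5
1.82 [ 399.7 -337.3] 267.4 [  -5.5 -105.8] 82.4
1.96 [ 399.1 -348.6] 263.6 [  -6.1 -117.1] 78.6
2.1 [ 398.6 -359.2] 258.4 [  -6.7 -127.7] 73.4
```

Both worn lifters are in the red pan. Next I go above the lid peg with the jaws along the stand's x.

```bash
python3 -m handwheel '[{"hand":0.06,"x":-0.108,"y":-0.59,"z":0.08,"spin":-18.6},{"hand":0.06,"x":-0.108,"y":-0.59,"z":0.08,"spin":-18.6},{"hand":0.06,"x":-0.108,"y":-0.59,"z":0.08,"spin":-18.6},{"hand":0.06,"x":-0.108,"y":-0.59,"z":0.08,"spin":-18.6},{"hand":0.06,"x":-0.108,"y":-0.59,"z":0.08,"spin":-18.6},{"hand":0.06,"x":-0.108,"y":-0.59,"z":0.08,"spin":-18.6},{"hand":0.06,"x":-0.108,"y":-0.59,"z":0.08,"spin":-18.6},{"hand":0.06,"x":-0.108,"y":-0.59,"z":0.08,"spin":-18.6},{"hand":0.06,"x":-0.108,"y":-0.59,"z":0.08,"spin":-18.6},{"hand":0.06,"x":-0.108,"y":-0.59,"z":0.08,"spin":-18.6},{"hand":0.06,"x":-0.108,"y":-0.59,"z":0.08,"spin":-18.6},{"hand":0.06,"x":-0.108,"y":-0.59,"z":0.08,"spin":-18.6},{"hand":0.06,"x":-0.108,"y":-0.59,"z":0.08,"spin":-18.6},{"hand":0.06,"x":-0.108,"y":-0.59,"z":0.08,"spin":-18.6},{"hand":0.06,"x":-0.108,"y":-0.59,"z":0.08,"spin":-18.6},{"hand":0.06,"x":-0.108,"y":-0.59,"z":0.08,"spin":-18.6},{"hand":0.06,"x":-0.108,"y":-0.59,"z":0.08,"spin":-18.6},{"hand":0.06,"x":-0.108,"y":-0.59,"z":0.08,"spin":-18.6},{"hand":0.06,"x":-0.108,"y":-0.59,"z":0.08,"spin":-18.6}]'
python3 - <<'E'
from h import *
w=snap('wrist','w7'); print(state()['eef_pos'],state()['joints'],proj(w,[411,-232,185]),proj(w,[405,-231.5,185]))
E
```

```text
t: 24.97
eef_pos: [404.3, -230.8, 295.3]
tcp_rot: [3.141, 0.0, -1.623]
ft_force: [-0.3, -0.2, -0.2]
opening: 0.631
[ 404.41059105 -230.75193759  295.43536939] [-6.60525422e-01  1.90289531e-01  1.83628524e+00  3.88345393e-06
  1.11555413e+00  9.61974057e-01] [322.8 236.4] [322.5 244.1]
```

View pics/w7.png

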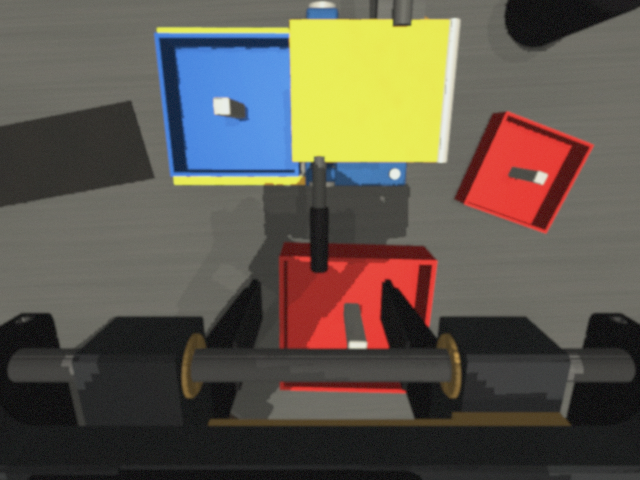

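The black grip runs (319,207)–(319,271), as predicted to about 2 mm. I'll check the camera's offset before descending beside the lid.

Run:
```python
from h import *
w=load('w7'); print(w['T'][:3,3]-[404.4,-230.8,295.4], [ray(w,319,v,185)[:2].round(1) for v in(207,239,271)])
```

```text
[ 81.07982444  -3.69153842 156.83753267] [array([ 433.6, -230.3]), array([ 409.1, -229. ]), array([ 383.4, -227.7])]
```

```bash
python3 -m handwheel '[{"hand":0.06,"x":0,"y":0.001,"z":-0.03,"spin":0},{"hand":0.06,"x":0,"y":0.001,"z":-0.06,"spin":0},{"hand":0.06,"x":0,"y":0.001,"z":-0.09,"spin":0},{"hand":0.06,"x":0,"y":0.001,"z":-0.115,"spin":0},{"hand":0.06,"x":0,"y":0.001,"z":-0.115,"spin":0},{"hand":0.06,"x":0,"y":0.001,"z":-0.115,"spin":0},{"hand":0,"x":0,"y":0.001,"z":-0.115,"spin":0},{"hand":0,"x":0,"y":0.001,"z":-0.115,"spin":0},{"hand":0,"x":0,"y":0.001,"z":-0.115,"spin":0},{"hand":0,"x":0,"y":0.001,"z":-0.115,"spin":0},{"hand":0,"x":0,"y":0.001,"z":-0.115,"spin":0},{"hand":0,"x":0,"y":0.001,"z":-0.115,"spin":0},{"hand":0,"x":0,"y":0.001,"z":-0.115,"spin":0},{"hand":0,"x":0,"y":0.001,"z":-0.115,"spin":0}]'
```

```text
t: 26.18
eef_pos: [404.0, -229.6, 180.5]
tcp_rot: [3.141, 0.003, -1.625]
ft_force: [8.9, 12.5, 6.8]
opening: 0.139
```

```bash
python3 -m handwheel '[{"hand":0,"x":0,"y":-0.002,"z":0.012,"spin":0},{"hand":0,"x":0,"y":-0.004,"z":0.0235,"spin":0},{"hand":0,"x":0,"y":-0.008,"z":0.035,"spin":0},{"hand":0,"x":-0.001,"y":-0.014,"z":0.045,"spin":0},{"hand":0,"x":-0.001,"y":-0.021,"z":0.055,"spin":0},{"hand":0,"x":-0.0015,"y":-0.029,"z":0.063,"spin":0},{"hand":0,"x":-0.002,"y":-0.038,"z":0.0705,"spin":0},{"hand":0,"x":-0.0025,"y":-0.049,"z":0.0765,"spin":0},{"hand":0,"x":-0.003,"y":-0.06,"z":0.081,"spin":0},{"hand":0,"x":-0.003,"y":-0.06,"z":0.081,"spin":0}]'
```

```text
t: 27.02
eef_pos: [400.9, -291.5, 263.2]
tcp_rot: [3.141, 0.0, -1.624]
ft_force: [-5.5, 6.7, 18.0]
opening: 0.136
```

```bash
python3 -m handwheel '[{"hand":0,"x":0,"y":0,"z":0.002,"spin":0},{"hand":0,"x":-0.0005,"y":-0.012,"z":0.005,"spin":0},{"hand":0,"x":-0.001,"y":-0.024,"z":0.006,"spin":0},{"hand":0,"x":-0.002,"y":-0.035,"z":0.0055,"spin":0},{"hand":0,"x":-0.002,"y":-0.047,"z":0.0035,"spin":0},{"hand":0,"x":-0.003,"y":-0.058,"z":0,"spin":0},{"hand":0,"x":-0.003,"y":-0.063,"z":-0.002,"spin":0},{"hand":0,"x":-0.003,"y":-0.063,"z":-0.002,"spin":0}]'
```

```text
t: 27.68
eef_pos: [397.8, -355.4, 258.9]
tcp_rot: [3.14, -0.0, -1.625]
ft_force: [-4.1, -0.3, 2.5]
opening: 0.137
```

```bash
python3 -m handwheel '[{"hand":0.06,"x":-0.003,"y":-0.063,"z":0,"spin":0},{"hand":0.06,"x":-0.003,"y":-0.063,"z":0,"spin":0}]' >/dev/null
python3 - <<'E'
from h import *
s=state(); print(s['eef_pos'],s['opening'],s['ft_force'])
E
```

```text
[ 395.1470428  -405.15751976  257.43449649] 0.9999125001572529 [ 26.48404551 167.59507763  13.23784429]
```

My mistake: I repeated the previous call's offset, which pushed the finger against the lid at its stop (167 N measured). Backing off at once.

```bash
python3 -m handwheel '[{"hand":0.08,"x":0.003,"y":0.04,"z":0,"spin":0},{"hand":0.08,"x":0.003,"y":0.05,"z":0,"spin":0},{"hand":0.08,"x":0.003,"y":0.055,"z":0,"spin":0}]'
python3 - <<'E'
from h import *
c=snap('scene','s8'); t=snap('top','t8')
a=c['img'][90:290,170:420]; b=t['img'][180:330,330:520]
cv2.imwrite('pics/v8.png',np.hstack([cv2.resize(a,(500,400),interpolation=2),cv2.resize(b,None,fx=1.5,fy=400/150,interpolation=2)])[:,:,::-1])
E
```

```text
t: 28.1
eef_pos: [398.9, -360.5, 259.9]
tcp_rot: [-3.141, -0.001, -1.623]
ft_force: [-0.4, -0.1, 0.3]
opening: 0.834
```

View pics/v8.png

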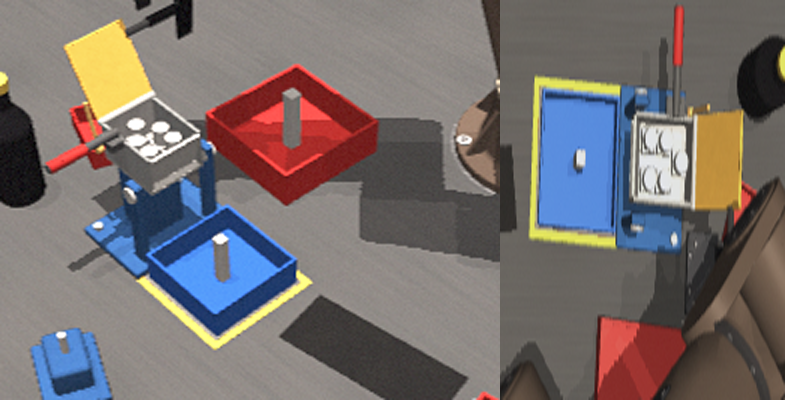

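The lid is fully back, the case upright, five new lifters inside and the pans undisturbed. On to the crank peg, passing above the open lid.

```bash
python3 -m handwheel '[{"hand":0.08,"x":0,"y":0,"z":0.03,"spin":0},{"hand":0.06,"x":0,"y":0,"z":0.06,"spin":0},{"hand":0.06,"x":0,"y":0,"z":0.09,"spin":0},{"hand":0.06,"x":0.02,"y":0.005,"z":0.1,"spin":0},{"hand":0.06,"x":0.06,"y":0.016,"z":0.1,"spin":0},{"hand":0.06,"x":0.1,"y":0.027,"z":0.1,"spin":0},{"hand":0.06,"x":0.14,"y":0.04,"z":0.1,"spin":0},{"hand":0.06,"x":0.18,"y":0.052,"z":0.1,"spin":0},{"hand":0.06,"x":0.22,"y":0.062,"z":0.1,"spin":0},{"hand":0.06,"x":0.234,"y":0.065,"z":0.08,"spin":0},{"hand":0.06,"x":0.234,"y":0.065,"z":0.05,"spin":0},{"hand":0.06,"x":0.234,"y":0.065,"z":0.05,"spin":0},{"hand":0.06,"x":0.234,"y":0.065,"z":0.05,"spin":0}]'
python3 - <<'E'
from h import *
w=snap('wrist','w9'); print(state()['eef_pos'])
h=cv2.cvtColor(w['img'],cv2.COLOR_RGB2HSV); m=cv2.inRange(h,(0,170,70),(6,255,255))
for k in cv2.findContours(m,0,2)[0]:
    if cv2.contourArea(k)>150: print(cv2.boundingRect(k),[ray(w,u,v,190)[:2].round(1).tolist() for u,v in cv2.boxPoints(cv2.minAreaRect(k))])
print(proj(w,[633,-295.4,190]))
pv=np.array([511,-239]);sx=np.array([-.052,-.9987]); sy=np.array([.9987,-.052]); r=np.hypot(50,60);a0=np.arctan2(60,50)
for a in np.linspace(0,2.2,23):
    d=sx*(r*np.cos(a0+a)-50); print(round(a,2),d.round(1),round(r*np.sin(a0+a)-60,1))
E
```

```text
t: 29.28
eef_pos: [632.2, -297.7, 308.6]
tcp_rot: [3.139, 0.001, -1.625]
ft_force: [-0.5, -0.1, -0.2]
opening: 0.633
[ 632.31440467 -298.00426122  310.61658275]
(246, 415, 102, 5) [[471.8, -220.3], [466.9, -312.0], [462.5, -311.8], [467.3, -219.8]]
(418, 294, 73, 45) [[550.4, -369.7], [584.5, -379.1], [562.3, -434.0], [526.8, -426.3]]
(307, 221, 19, 68) [[649.3, -287.3], [648.5, -301.1], [592.9, -298.3], [593.7, -283.7]]
[318.7 240.8]
0.0 [0. 0.] 0.0
0.1 [0.3 6.2] 4.7
0.2 [ 0.7 12.9] 8.7
0.3 [ 1.  19.9] 12.1
0.4 [ 1.4 27.3] 14.7
0.5 [ 1.8 34.8] 16.6
0.6 [ 2.2 42.6] 17.8
0.7 [ 2.6 50.3] 18.1
0.8 [ 3.  58.1] 17.7
0.9 [ 3.4 65.8] 16.5
1.0 [ 3.8 73.4] 14.5
1.1 [ 4.2 80.7] 11.8
1.2 [ 4.6 87.7] 8.3
1.3 [ 4.9 94.3] 4.2
1.4 [  5.2 100.5] -0.5
1.5 [  5.5 106.2] -5.9
1.6 [  5.8 111.3] -11.8
1.7 [  6.  115.8] -18.1
1.8 [  6.2 119.6] -24.9
1.9 [  6.4 122.8] -32.1
2.0 [  6.5 125.2] -39.5
2.1 [  6.6 126.9] -47.1
2.2 [  6.7 127.8] -54.9
```

```bash
python3 -m handwheel '[{"hand":0.06,"x":0,"y":0.002,"z":-0.03,"spin":0},{"hand":0.06,"x":0,"y":0.002,"z":-0.06,"spin":0},{"hand":0.06,"x":0,"y":0.002,"z":-0.09,"spin":0},{"hand":0.06,"x":0,"y":0.002,"z":-0.115,"spin":0},{"hand":0.06,"x":0,"y":0.002,"z":-0.125,"spin":0},{"hand":0.06,"x":0,"y":0.002,"z":-0.125,"spin":0},{"hand":0,"x":0,"y":0.002,"z":-0.125,"spin":0},{"hand":0,"x":0,"y":0.002,"z":-0.125,"spin":0},{"hand":0,"x":0,"y":0.002,"z":-0.125,"spin":0},{"hand":0,"x":0,"y":0.002,"z":-0.125,"spin":0},{"hand":0,"x":0,"y":0.002,"z":-0.125,"spin":0},{"hand":0,"x":0,"y":0.002,"z":-0.125,"spin":0},{"hand":0,"x":0,"y":0.002,"z":-0.125,"spin":0},{"hand":0,"x":0,"y":0.002,"z":-0.125,"spin":0}]'
```

```text
t: 30.5
eef_pos: [632.4, -293.5, 184.9]
tcp_rot: [3.141, 0.002, -1.624]
ft_force: [0.4, 7.8, 1.8]
opening: 0.162
```

```bash
python3 -m handwheel '[{"hand":0,"x":0,"y":0.006,"z":0.005,"spin":0},{"hand":0,"x":0.001,"y":0.013,"z":0.009,"spin":0},{"hand":0,"x":0.001,"y":0.02,"z":0.012,"spin":0},{"hand":0,"x":0.001,"y":0.027,"z":0.015,"spin":0},{"hand":0,"x":0.002,"y":0.035,"z":0.017,"spin":0},{"hand":0,"x":0.002,"y":0.043,"z":0.018,"spin":0},{"hand":0,"x":0.003,"y":0.05,"z":0.018,"spin":0},{"hand":0,"x":0.003,"y":0.058,"z":0.018,"spin":0},{"hand":0,"x":0.003,"y":0.066,"z":0.0165,"spin":0},{"hand":0,"x":0.003,"y":0.066,"z":0.0165,"spin":0}]'
```

```text
t: 31.33
eef_pos: [636.6, -228.5, 202.8]
tcp_rot: [-3.137, -0.002, -1.623]
ft_force: [3.7, -1.6, 6.8]
opening: 0.163
```

```bash
python3 -m handwheel '[{"hand":0,"x":0,"y":0.0075,"z":-0.002,"spin":0},{"hand":0,"x":0.001,"y":0.015,"z":-0.005,"spin":0},{"hand":0,"x":0.001,"y":0.022,"z":-0.008,"spin":0},{"hand":0,"x":0.001,"y":0.0285,"z":-0.012,"spin":0},{"hand":0,"x":0.002,"y":0.032,"z":-0.0145,"spin":0},{"hand":0,"x":0.002,"y":0.0347,"z":-0.017,"spin":0},{"hand":0,"x":0.002,"y":0.0404,"z":-0.0224,"spin":0},{"hand":0,"x":0.002,"y":0.0455,"z":-0.028,"spin":0},{"hand":0,"x":0.003,"y":0.05,"z":-0.0345,"spin":0},{"hand":0,"x":0.003,"y":0.0538,"z":-0.0414,"spin":0},{"hand":0,"x":0.003,"y":0.057,"z":-0.0486,"spin":0},{"hand":0,"x":0.003,"y":0.0594,"z":-0.056,"spin":0},{"hand":0,"x":0.003,"y":0.0611,"z":-0.0636,"spin":0},{"hand":0,"x":0.003,"y":0.0611,"z":-0.0636,"spin":0},{"hand":0,"x":0.003,"y":0.0611,"z":-0.0636,"spin":0},{"hand":0,"x":0.003,"y":0.0611,"z":-0.0636,"spin":0},{"hand":0,"x":0.003,"y":0.0611,"z":-0.0636,"spin":0},{"hand":0,"x":0.003,"y":0.0611,"z":-0.0636,"spin":0}]'
python3 - <<'E'
from h import *
c=snap('scene','s10'); t=snap('top','t10')
a=c['img'][90:290,170:420]; b=t['img'][180:330,330:520]
cv2.imwrite('pics/v10.png',np.hstack([cv2.resize(a,(500,400),interpolation=2),cv2.resize(b,None,fx=1.5,fy=400/150,interpolation=2)])[:,:,::-1])
E
```

```text
t: 32.83
eef_pos: [638.7, -167.1, 136.3]
tcp_rot: [-3.142, 0.001, -1.624]
ft_force: [8.6, 2.2, -3.9]
opening: 0.161
```

View pics/v10.png

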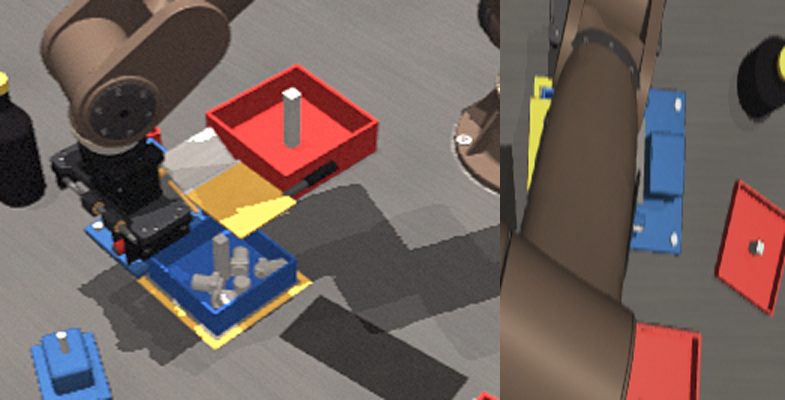

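It is tipped over and the lifters are visible in the blue pan at crop (205–270, 255–300). Now back upright along the same arc.

```bash
python3 -m handwheel '[{"hand":0,"x":0,"y":-0.0017,"z":0.0076,"spin":0},{"hand":0,"x":0,"y":-0.0041,"z":0.015,"spin":0},{"hand":0,"x":0,"y":-0.0073,"z":0.0222,"spin":0},{"hand":0,"x":0,"y":-0.0111,"z":0.029,"spin":0},{"hand":0,"x":-0.001,"y":-0.0156,"z":0.0353,"spin":0},{"hand":0,"x":-0.001,"y":-0.0207,"z":0.0412,"spin":0},{"hand":0,"x":-0.001,"y":-0.0264,"z":0.0466,"spin":0},{"hand":0,"x":-0.002,"y":-0.0326,"z":0.0513,"spin":0},{"hand":0,"x":-0.002,"y":-0.0392,"z":0.0554,"spin":0},{"hand":0,"x":-0.002,"y":-0.0461,"z":0.0589,"spin":0},{"hand":0,"x":-0.003,"y":-0.0535,"z":0.0616,"spin":0},{"hand":0,"x":-0.003,"y":-0.0611,"z":0.0636,"spin":0},{"hand":0,"x":-0.003,"y":-0.0688,"z":0.0648,"spin":0},{"hand":0,"x":-0.004,"y":-0.0768,"z":0.0652,"spin":0},{"hand":0,"x":-0.004,"y":-0.0845,"z":0.0649,"spin":0},{"hand":0,"x":-0.005,"y":-0.0922,"z":0.0637,"spin":0},{"hand":0,"x":-0.005,"y":-0.0997,"z":0.0618,"spin":0},{"hand":0,"x":-0.005,"y":-0.1071,"z":0.0592,"spin":0},{"hand":0,"x":-0.006,"y":-0.114,"z":0.0558,"spin":0},{"hand":0,"x":-0.006,"y":-0.1208,"z":0.0518,"spin":0}]'
```

```text
t: 34.6
eef_pos: [631.6, -289.4, 188.4]
tcp_rot: [3.14, 0.0, -1.624]
ft_force: [-5.8, 1.3, 1.5]
opening: 0.157
```

```bash
python3 -m handwheel '[{"hand":0,"x":0,"y":-0.0063,"z":-0.0047,"spin":0},{"hand":0,"x":0,"y":-0.0063,"z":-0.0047,"spin":0},{"hand":0,"x":0,"y":-0.0063,"z":-0.0047,"spin":0},{"hand":0.06,"x":0,"y":-0.0063,"z":-0.0047,"spin":0},{"hand":0.06,"x":0,"y":-0.0063,"z":-0.0047,"spin":0},{"hand":0.06,"x":0,"y":-0.0063,"z":-0.0047,"spin":0},{"hand":0.06,"x":0,"y":-0.0063,"z":0.03,"spin":0},{"hand":0.06,"x":0,"y":-0.0063,"z":0.07,"spin":0},{"hand":0.06,"x":0,"y":-0.0063,"z":0.11,"spin":0},{"hand":0.06,"x":0,"y":-0.0063,"z":0.14,"spin":0},{"hand":0.06,"x":0,"y":-0.0063,"z":0.14,"spin":0}]'
```

```text
t: 35.52
eef_pos: [633.6, -296.1, 336.7]
tcp_rot: [-3.132, -0.006, -1.624]
ft_force: [0.2, -0.6, 0.7]
opening: 0.619
```

```bash
python3 -m handwheel '[{"hand":0.06,"x":-0.03,"y":-0.008,"z":0,"spin":0},{"hand":0.06,"x":-0.07,"y":-0.019,"z":0.01,"spin":0},{"hand":0.06,"x":-0.11,"y":-0.03,"z":0.01,"spin":0},{"hand":0.06,"x":-0.15,"y":-0.041,"z":0.01,"spin":0},{"hand":0.06,"x":-0.19,"y":-0.052,"z":0.01,"spin":0},{"hand":0.06,"x":-0.22,"y":-0.06,"z":0.01,"spin":0},{"hand":0.06,"x":-0.234,"y":-0.064,"z":0.01,"spin":0},{"hand":0.06,"x":-0.234,"y":-0.064,"z":0.01,"spin":0},{"hand":0.06,"x":-0.234,"y":-0.064,"z":0.01,"spin":0}]'
python3 - <<'E'
from h import *
w=snap('wrist','w12'); t=snap('top','t12'); print(state()['eef_pos'],proj(w,[398.6,-359,258]))
b=t['img'][180:330,330:520]
cv2.imwrite('pics/v12.png',np.hstack([cv2.resize(w['img'],(480,360)),cv2.resize(b,(300,360),interpolation=2)])[:,:,::-1])
E
```

```text
t: 36.27
eef_pos: [398.4, -359.5, 339.4]
tcp_rot: [-3.141, -0.001, -1.626]
ft_force: [-0.8, -0.2, 0.6]
opening: 0.63
[ 399.36791698 -358.93527802  339.0717545 ] [320.9 257.3]
```

View pics/v12.png

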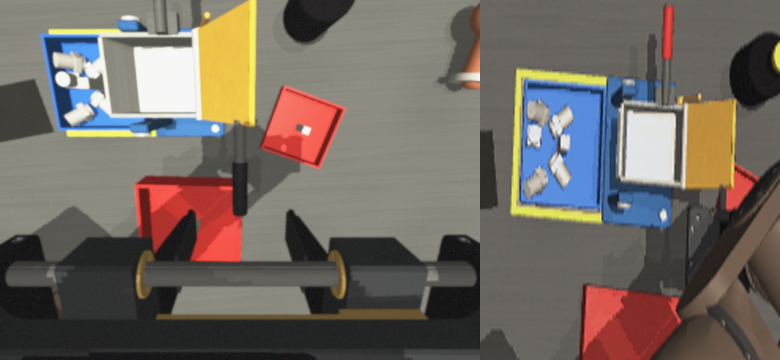

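Case empty, upright, lid back; five lifters lie in the blue pan around the post, with none outside. Lid peg at wrist (320,253), as predicted. Grip it.

```bash
python3 -m handwheel '[{"hand":0.06,"x":0,"y":0,"z":-0.03,"spin":0},{"hand":0.06,"x":0,"y":0,"z":-0.06,"spin":0},{"hand":0.06,"x":0,"y":0,"z":-0.083,"spin":0},{"hand":0.06,"x":0,"y":0,"z":-0.083,"spin":0},{"hand":0.06,"x":0,"y":0,"z":-0.083,"spin":0},{"hand":0,"x":0,"y":0,"z":-0.083,"spin":0},{"hand":0,"x":0,"y":0,"z":-0.083,"spin":0},{"hand":0,"x":0,"y":0,"z":-0.083,"spin":0},{"hand":0,"x":0,"y":0,"z":-0.083,"spin":0},{"hand":0,"x":0,"y":0,"z":-0.083,"spin":0},{"hand":0,"x":0,"y":0,"z":-0.083,"spin":0},{"hand":0,"x":0,"y":0,"z":-0.083,"spin":0}]'
```

```text
t: 37.37
eef_pos: [398.3, -359.0, 256.6]
tcp_rot: [-3.141, -0.0, -1.624]
ft_force: [0.0, -0.7, 0.0]
opening: 0.196
```

```bash
python3 -m handwheel '[{"hand":0,"x":0,"y":0,"z":0,"spin":0},{"hand":0,"x":0,"y":0,"z":0,"spin":0}]'
```

```text
t: 37.53
eef_pos: [398.3, -358.8, 256.5]
tcp_rot: [-3.142, 0.0, -1.624]
ft_force: [-0.6, 1.7, 2.3]
opening: 0.139
```

```bash
python3 -m handwheel '[{"hand":0,"x":0.001,"y":0.0106,"z":0.0052,"spin":0},{"hand":0,"x":0.001,"y":0.0219,"z":0.009,"spin":0},{"hand":0,"x":0.002,"y":0.0336,"z":0.0111,"spin":0},{"hand":0,"x":0.002,"y":0.0454,"z":0.0116,"spin":0},{"hand":0,"x":0.003,"y":0.0572,"z":0.0104,"spin":0},{"hand":0,"x":0.004,"y":0.0688,"z":0.0075,"spin":0},{"hand":0,"x":0.004,"y":0.0798,"z":0.0031,"spin":0},{"hand":0,"x":0.005,"y":0.0901,"z":-0.0028,"spin":0},{"hand":0,"x":0.005,"y":0.0995,"z":-0.0101,"spin":0},{"hand":0,"x":0.006,"y":0.1077,"z":-0.0186,"spin":0},{"hand":0,"x":0.006,"y":0.1147,"z":-0.0282,"spin":0},{"hand":0,"x":0.006,"y":0.1203,"z":-0.0387,"spin":0},{"hand":0,"x":0.006,"y":0.1244,"z":-0.0499,"spin":0},{"hand":0,"x":0.007,"y":0.1269,"z":-0.0615,"spin":0},{"hand":0,"x":0.007,"y":0.1277,"z":-0.07,"spin":0},{"hand":0,"x":0.007,"y":0.1277,"z":-0.07,"spin":0}]'
```

```text
t: 38.87
eef_pos: [404.9, -229.6, 184.0]
tcp_rot: [3.139, 0.003, -1.624]
ft_force: [5.8, 6.0, -4.0]
opening: 0.142
```

```bash
python3 -m handwheel '[{"hand":0,"x":0,"y":0,"z":-0.002,"spin":0},{"hand":0.06,"x":0,"y":0,"z":-0.002,"spin":0},{"hand":0.06,"x":0,"y":0,"z":-0.002,"spin":0},{"hand":0.06,"x":0,"y":0,"z":-0.002,"spin":0},{"hand":0.06,"x":0,"y":0,"z":0.03,"spin":0},{"hand":0.06,"x":0,"y":0,"z":0.07,"spin":0},{"hand":0.06,"x":0,"y":0,"z":0.11,"spin":0},{"hand":0.06,"x":0,"y":-0.03,"z":0.15,"spin":0},{"hand":0.06,"x":0,"y":-0.07,"z":0.17,"spin":0},{"hand":0.06,"x":0,"y":-0.11,"z":0.17,"spin":0},{"hand":0.06,"x":0,"y":-0.15,"z":0.17,"spin":0},{"hand":0.06,"x":-0.03,"y":-0.19,"z":0.17,"spin":0},{"hand":0.06,"x":-0.06,"y":-0.23,"z":0.17,"spin":0},{"hand":0.06,"x":-0.09,"y":-0.27,"z":0.17,"spin":0},{"hand":0.06,"x":-0.12,"y":-0.31,"z":0.17,"spin":0},{"hand":0.06,"x":-0.12,"y":-0.31,"z":0.17,"spin":0},{"hand":0.06,"x":-0.12,"y":-0.31,"z":0.17,"spin":0}]'
python3 - <<'E'
from h import *
c=snap('scene','s13'); t=snap('top','t13')
a=c['img'][110:390,180:490]; b=t['img'][90:290,170:480]
cv2.imwrite('pics/v13.png',np.vstack([cv2.resize(a,(465,420),interpolation=2)[:0],]) if 0 else np.hstack([cv2.resize(a,(440,397),interpolation=2),cv2.resize(cv2.resize(b[100:190,:],(360,397) if 0 else None,fx=1,fy=1),(360,397),interpolation=2)])[:,:,::-1])
h=cv2.cvtColor(t['img'],cv2.COLOR_RGB2HSV)
for nm,lo,hi in(('red',(0,170,60),(6,255,255)),('blue',(100,150,50),(125,255,255))):
    m=cv2.morphologyEx(cv2.inRange(h,lo,hi),cv2.MORPH_CLOSE,np.ones((3,3)))
    for k in cv2.findContours(m,0,2)[0]:
        if cv2.contourArea(k)<1200: continue
        P=np.array([ray(t,u,v,45)[:2] for u,v in cv2.boxPoints(cv2.minAreaRect(k))]); print(nm,P.mean(0).round(1),np.linalg.norm(P[1]-P[0]).round(),np.linalg.norm(P[2]-P[1]).round())
E
```

```text
t: 40.28
eef_pos: [281.1, -545.5, 355.0]
tcp_rot: [3.14, 0.0, -1.629]
ft_force: [0.4, 0.3, -0.1]
opening: 0.632
red [ 428.7 -457.5] 105.0 109.0
blue [ 510.6 -151.7] 161.0 160.0
```

View pics/v13.png

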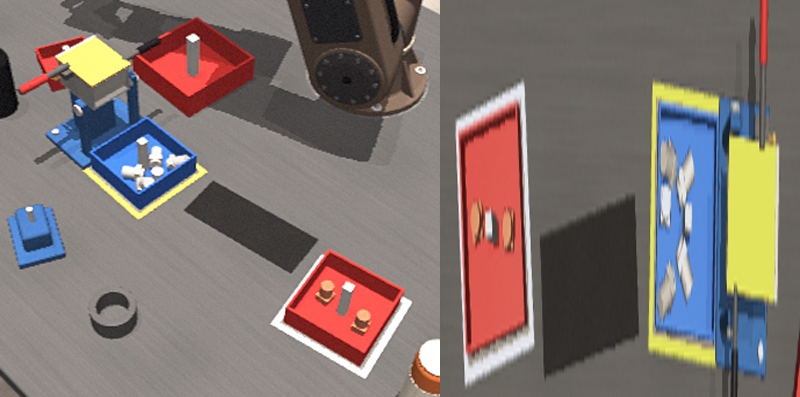

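Lid shut, case upright, two worn lifters in the red pan and five new ones plus the post in the blue pan. The red pan looks a little off-centre on the white spot, so I'll measure both pans.

Run:
```python
from h import *
t=load('t13'); im=t['img']; h=cv2.cvtColor(im,cv2.COLOR_RGB2HSV)
for nm,lo,hi,(x0,x1,y0,y1) in(('red',(0,120,50),(8,255,255),(180,262,190,290)),('blue',(100,120,50),(125,255,255),(345,409,190,290))):
    m=cv2.inRange(h,lo,hi)[y0:y1,x0:x1]; m=cv2.morphologyEx(m,cv2.MORPH_OPEN,np.ones((2,2)))
    k=max(cv2.findContours(m,0,2)[0],key=cv2.contourArea)+np.array([x0,y0])
    r=cv2.minAreaRect(k); P=np.array([ray(t,u,v,45)[:2] for u,v in cv2.boxPoints(r)]); print(nm,np.round(r[0],1),P.mean(0).round(1),np.linalg.norm(P[1]-P[0]).round(),np.linalg.norm(P[2]-P[1]).round(),P.round().tolist())
a=cv2.resize(im[200:285,175:265],(450,425),interpolation=2); b=cv2.resize(im[205:280,340:420],(340,425) ,interpolation=2)
cv2.imwrite('pics/v14.png',np.hstack([a,b])[:,:,::-1])
```

```text
red [215.8 242.4] [504.  312.5] 146.0 140.0 [[562.0, 396.0], [584.0, 252.0], [446.0, 230.0], [424.0, 373.0]]
blue [382.5 241. ] [ 511.7 -143. ] 139.0 142.0 [[582.0, -73.0], [583.0, -212.0], [441.0, -212.0], [440.0, -74.0]]
```

View pics/v14.png

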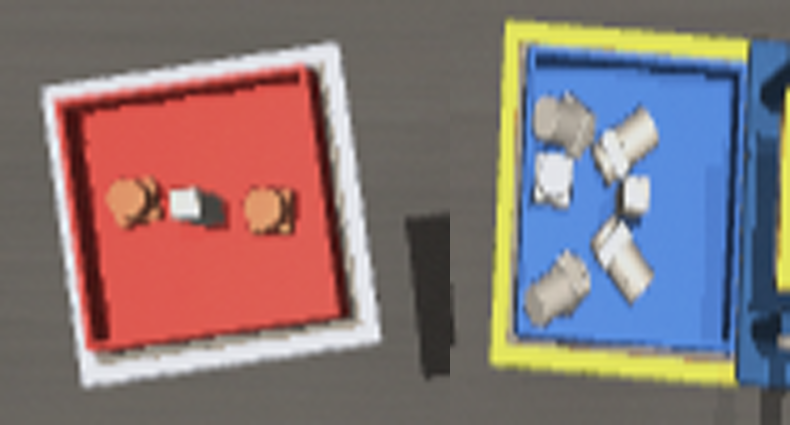

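Both pans are centred to within about 8 mm, which is close to the measuring error. All the lifters are inside and the robot is clear, so I'm handing in.

```bash
python3 -c "
from cell import job_done,state
print(job_done(),state()['t'])"
```

```text
the job is handed in; nothing more can be done
the job is handed in; nothing more can be done
```

The whole task was carried out in order and handed in at about 40 s, but I broke the wrist force limit once, so the run may be judged a failure. `job_done()` reported no verdict.

**What I did:** I swapped the pans using a temporary place for the red one, then put both worn lifters into the red pan. After that I swung the lid fully back, tipped the case to about 2.1 rad, set it upright again and shut the lid.

**Failed check – wrist force:** when letting go of the lid peg I mistakenly repeated the previous call's offset. That drove the finger against the fully opened lid, and the wrist force read 167 N against the 120 N limit. I backed off at once. The next pictures showed the lid back, the case upright and nothing displaced.

**Last checks, from the top and scene pictures:**
- **Blue pan:** it measured about 4 mm from the centre of the yellow-edged spot, with all five new lifters inside.
- **Red pan:** it measured about 8 mm from the centre of the white-edged spot, against under 1 mm from the gripper's position when I placed it. Both are within the 30 mm limit. Both worn lifters stand in it.
- **Case and lid:** the case is upright and the lid shut, judged by eye.
- **Other things:** the ring, fixture block and can look undisturbed; I did not measure them or check the bottle again at the end. The robot is clear of everything.

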